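Set clothespins to soak in the basket from the crowded hook

TASK

The clothespins need a cleaning soak: first hang every tool in front of the peg basket over on the spare hook, then take the basket down, stand it flat in the glass bowl and have all the clothespins from the walnut tray lying inside it. Only when all that is done, wind the soak timer fully, clockwise until its red end reaches the black mark at the stop. Leave the pod tub, the detergent bottle and the jar where they stand, and do not tip the bowl.

Things in the scene. Friction and masses are not known exactly. Their poses are not given: they have to be found in the camera images.
- hook_full: The crowded hook stand. Fixed: base plate, post, and a level 8 mm rod that runs from the post along the stand's own -x. Origin: foot of the post on the counter. Rod's centre line 270 mm above the counter. Base plate 12 mm thick, 170 x 130 mm, from 130 mm before to 40 mm behind the post.
- hook_full_tip (a point): upturned end of the crowded stand's rod, 256 mm before the post (-x); its tip is 12 mm above the top of the straight rod. A loop leaves or enters the rod only over this end, lifted 12 to 24 mm above its hanging height.
- hook_spare: The spare hook stand, its rod empty at the start. Fixed: base plate, post, and a level 8 mm rod that runs from the post along the stand's own -x. Origin: foot of the post on the counter. Rod's centre line 270 mm above the counter. Base plate 12 mm thick, 170 x 130 mm, from 130 mm before to 40 mm behind the post.
- hook_spare_tip (a point): upturned end of the spare stand's rod, 256 mm before the post (-x); its tip is 12 mm above the top of the straight rod. A loop leaves or enters the rod only over this end, lifted 12 to 24 mm above its hanging height.
- stain_brush: Blue stain brush, 56 mm wide, 18 thick, 70 g. Hangs upright (own z up, own x along the rod) by a loop at its top. Origin: centre of its lower end, 106 mm below its loop point. May be absent.
- stain_brush_loop (a point): point in the stain brush's hanging loop where the rod's centre line runs. The loop lies in the tool's own y-z plane, 10 mm thick: outside 36 mm wide (y) with flat sides to grip, 13 mm above to 34 mm below this point; opening 22 mm wide, 4.6 mm above to 27.5 mm below, its top peaked to centre on the rod. Absent with the tool.
- lint_comb: Green lint comb, 62 mm wide, 10 thick, 50 g. Hangs upright (own z up, own x along the rod) by a loop at its top. Origin: centre of its lower end, 106 mm below its loop point. May be absent.
- lint_comb_loop (a point): point in the lint comb's hanging loop where the rod's centre line runs. The loop lies in the tool's own y-z plane, 10 mm thick: outside 36 mm wide (y) with flat sides to grip, 13 mm above to 34 mm below this point; opening 22 mm wide, 4.6 mm above to 27.5 mm below, its top peaked to centre on the rod. Absent with the tool.
- scrub_pad: Red round scrubber, 52 mm wide, 18 thick, 60 g. Hangs upright (own z up, own x along the rod) by a loop at its top. Origin: centre of its lower end, 106 mm below its loop point. May be absent.
- scrub_pad_loop (a point): point in the scrub pad's hanging loop where the rod's centre line runs. The loop lies in the tool's own y-z plane, 10 mm thick: outside 36 mm wide (y) with flat sides to grip, 13 mm above to 34 mm below this point; opening 22 mm wide, 4.6 mm above to 27.5 mm below, its top peaked to centre on the rod. Absent with the tool.
- peg_basket: White slotted peg basket, open at the top, at first at the back of the crowded rod. Origin: centre of its underside, z up. 130 mm long (x), 98 mm wide (y), rim 45 mm high, walls 3 mm, floor 4 mm; about 160 g. A rigid handle of 9 mm bars rises in its plane x = 0 from the middles of the long sides to a loop at the centre, top 113 mm above the underside.
- basket_loop (a point): point in the basket's hanging loop where the rod's centre line runs, 100 mm above the basket's underside. Loop as on the tools: in the basket's y-z plane, 10 mm thick, outside 36 mm wide (y) with flat sides to grip, 13 mm above to 34 mm below this point; opening 22 mm wide, 4.6 mm above to 27.5 mm below.
- bowl: Round glass bowl, loose, about 850 g, origin at the centre of its underside. 236 mm across the rim, 75 mm high; inside floor flat, 6 mm above the counter and 190 mm across, widening to 226 mm at the rim.
- tray: Walnut tray, 240 mm (x) by 130 mm (y), rim 12 mm high and 8 mm thick, floor 8 mm thick; origin at the centre of its underside. Fixed.
- peg1: yellow plastic clothespin 1: 76 mm long along its own x, 16 mm wide (y), 14 mm thick (z), origin at the centre of its underside. Lies at first in the walnut tray. 14 g. May be absent.
- peg2: yellow plastic clothespin 2: 76 mm long along its own x, 16 mm wide (y), 14 mm thick (z), origin at the centre of its underside. Lies at first in the walnut tray. 14 g. May be absent.
- peg3: yellow plastic clothespin 3: 76 mm long along its own x, 16 mm wide (y), 14 mm thick (z), origin at the centre of its underside. Lies at first in the walnut tray. 14 g. May be absent.
- timer: Wind-up soak timer: a round white case 112 mm across and 42 mm high, stuck to the counter, origin at the centre of its underside. Ticks on its face; the bold black mark is where the key's red end points when fully wound.
- timer_key (a joint): Angle of the timer's steel winding key, rad: 0 run down, 4.8 fully wound, at a firm stop; grows clockwise seen from above. At 0 its red end points along the timer's own +x. Sprung: 0.06 N m of friction plus a spring of up to 0.04 N m; let go, it stays where it is. One grasp turns it only part of the way: let go and take it again.
- key_grip (a point): grip point of the winding key, on its upright turning axis, 69 mm above the counter. The key is a flat steel bar 64 mm long (this point's x, red end at +x), 10 mm thick (y), standing from 48 to 78 mm above the counter; grip it across its thickness.
- pod_tub: White plastic laundry-pod tub with a hinged lid, shut, 96 x 136 x 93 mm, loose: to be left alone.
- detergent: Green detergent bottle with a blue cap, 72 mm across, 190 mm tall, loose: to be left alone.
- jar: Amber glass jar with a steel lid, 70 mm across, 85 mm tall, loose: to be left alone.

How it is judged:
On the way, in this order (a step that is already met when the one before it is completed fails the run):
1. every tool hangs on the spare hook (x of stain_brush_loop in the frame of hook_spare between -0.252 and -0.012 m and y of stain_brush_loop in the frame of hook_spare between -0.008 and 0.008 m and z of stain_brush_loop in the frame of hook_spare between 0.262 and 0.278 m and linear speed of each of stain_brush, lint_comb, scrub_pad below 0.08 m/s and x of lint_comb_loop in the frame of hook_spare between -0.252 and -0.012 m and y of lint_comb_loop in the frame of hook_spare between -0.008 and 0.008 m and z of lint_comb_loop in the frame of hook_spare between 0.262 and 0.278 m and x of scrub_pad_loop in the frame of hook_spare between -0.252 and -0.012 m and y of scrub_pad_loop in the frame of hook_spare between -0.008 and 0.008 m and z of scrub_pad_loop in the frame of hook_spare between 0.262 and 0.278 m), for 0.2 s.
2. the peg basket stands flat in the bowl with every clothespin inside it (horizontal distance between peg_basket and bowl below 0.03 m and z of peg_basket in the frame of bowl between 0.001 and 0.012 m and angle between peg_basket's own z axis and vertical below 0.08 rad and linear speed of peg_basket below 0.05 m/s and x of peg1 in the frame of peg_basket between -0.062 and 0.062 m and y of peg1 in the frame of peg_basket between -0.046 and 0.046 m and z of peg1 in the frame of peg_basket between -0.002 and 0.052 m and linear speed of each of peg1, peg2, peg3 below 0.08 m/s and x of peg2 in the frame of peg_basket between -0.062 and 0.062 m and y of peg2 in the frame of peg_basket between -0.046 and 0.046 m and z of peg2 in the frame of peg_basket between -0.002 and 0.052 m and x of peg3 in the frame of peg_basket between -0.062 and 0.062 m and y of peg3 in the frame of peg_basket between -0.046 and 0.046 m and z of peg3 in the frame of peg_basket between -0.002 and 0.052 m), for 0.2 s.
3. the timer is fully wound (value of joint timer_key above 4.55 rad), for 0.2 s.
At the end, for the whole second after the job is handed in: Tools hang at rest on the spare rod (loop points within 8 mm of its centre line); basket flat on the bowl's floor, within 30 mm of its centre, tilt under 0.08 rad; every clothespin at rest inside the basket, origin at most 52 mm above its underside; timer key at 4.55 rad or more (all of step 1 and all of step 2 and value of joint timer_key above 4.55 rad); the robot touches nothing.
It fails at once if the pod tub is moved by 3 cm or more (distance of pod_tub from where it was at the start of the episode above 0.03 m).
It fails at once if the detergent is moved by 3 cm or more (distance of detergent from where it was at the start of the episode above 0.03 m).
It fails at once if the jar is moved by 3 cm or more (distance of jar from where it was at the start of the episode above 0.03 m).
It fails at once if the bowl is tipped (angle between bowl's own z axis and vertical above 0.35 rad).
Of stain_brush, lint_comb, scrub_pad only 2 to 3 are there at a start; the rules pass over those that are not, and their reading is None.
Of peg1, peg2, peg3 only 2 to 3 are there at a start; the rules pass over those that are not, and their reading is None.
At some moment in a run one of peg1, peg2, peg3 may be knocked a few centimetres aside while the robot is not near it.
It also fails if it takes over 210 s, if anything falls off the work surface, if the arm or the gripper's body presses on something with over 40 N, if the wrist force passes 120 N, or if a joint passes its speed limit or range.

ROBOT

A 6-joint arm with a two-finger parallel gripper is mounted at the origin on the work surface. World frame = base frame: x ahead of the robot, y to its left, z up, the work surface at z = 0. Lengths are in m, angles in rad, forces in N, time in s.
With the tool pointing down it reaches from about 0.35 to 0.775 m from the base axis. Payload 7.3 kg.
Tool frame: the origin (TCP) lies midway between the tips of the shut fingers; the grasp point (between the pads) lies 19 mm behind it; z points along the fingers, y is the line along which they close (so a half turn about z gives the same grasp; the last joint's range is limited). The gripper opens to 92 mm and grips with 3 to 60 N. Pads are 19 mm wide; open, the fingers measure 130 mm over their backs; the gripper's body (75 mm by 190 mm) begins 47 mm behind the grasp point.
Start: joints at [1.146, 0.342, 1.524, -0, 1.275, -0.146], TCP at [0.144, 0.505, 0.227] pointing down, gripper open.
Joint ranges: [-2.53, 2.53], [-0.77, 2.02], [0.04, 2.7], [-1, 4.14], [0.28, 2.66], [-3.11, 3.11]. Speed limits (rad/s): [2.57, 2.57, 3.14, 3.14, 3.14, 3.14].

INTERFACE

Orientations are given as [roll, pitch, yaw] about the fixed x, y, z axes, in that order (R = Rz(yaw) Ry(pitch) Rx(roll)).
In Python, from workcell import ctrl gives the robot as it stands.
- The arm moves only by the tool move_arm, never from a script. Its argument "steps" is a list of rows, each a list of 7 numbers: the shift along the tool's x, y, z in units of 30 mm (1.0 is 30 mm), then the turn, a rotation vector about the tool's x, y, z in units of 6 degrees (1.0 is 6 degrees), then the opening, from 0 (shut) to 1 (fully open). A call has 1 to 20 rows; each row is the pose to reach, as a shift and turn from the pose commanded when the call began, along the tool's axes at that moment; what a row does not reach only later rows make up. A row lasts 1/12 s, in which the tool goes at most 41.7 mm and 7.16 degrees, less where a joint would pass 70% of its speed; a pose out of reach is approached as far as the arm can. A call with a gripper value outside its range is refused whole. The fingers move at their own pace and stop on an object; "squeeze" is the grip in N (left out, the last holds). Time passes only in rows, so rows that repeat a pose let the fingers close. It gives the time, the measured TCP pose, the force, the opening and the grip force at its end, in the units of the state.
- ctrl.observe(): the state, without advancing time (a new reading comes with each control period).
- ctrl.capture(name): name is "side" or "top" or "wrist"; returns (picture, depth): 384x512x3 uint8, red, green, blue; 384x512 float32, m along the optical axis (not along the pixel's ray), 0 where there is no reading.
- ctrl.get_calibration(name): a dict with "K" (3x3 intrinsics, pixels), "view" (4x4, takes a point from world to camera coordinates). Camera axes: x right, y up, looking along -z (the intrinsics and any distortion apply to the point x, -y, -z); pixel columns grow to the right and rows downward; lengths in m; the calibration is good to about 2 mm. A picture is of the moment at which its call begins: read the wrist's pose just before it. get_calibration takes no time and is no camera call; for the wrist camera it gives the pose at the moment of the call.
- ctrl.hand_in(): hands the job in; it is judged then, once.
The state is a dict: "t": time; "qpos": joint angles; "qd": joint speeds; "tau": joint torques, N m; "position": TCP position; "tool_rot": TCP orientation; "ft_force": force on the tool from outside, world axes, zero at the start; "wrist_torque": the same for the moment, N m; "width": opening from 0.0 (shut) to 1.0 (fully open); "finger_force": force on a finger pad.
Only numpy, scipy, OpenCV 4.12 (cv2) and the standard library are available. Lean on these libraries where they do the work, as an engineer would, in place of code of your own. Each camera call takes 0.05 s, during which the arm holds its last target. There are 200 camera calls.

## Working session

There is one attempt and no reset: what is moved stays moved. The work goes in short steps, Python scripts to look and compute and a tool call to move; the robot and the scene stay as the last step left them, time stands still between calls to the robot, and variables do not carry over. Pictures are saved under pics/ and viewed, at most 14 in all, crops included, and the job is handed in when it is done.

Besides the shell and the picture viewer there is one more tool, called after "Request:" as name(argument=value, ...), one argument or row to a line, values as JSON. move_arm: Moves the arm, as the interface text tells. Its arguments: {"type":"object","properties":{"steps":{"type":"array","items":{"type":"array","items":{"type":"number"}}},"squeeze":{"type":"number"}},"required":["steps"]}

```bash
mkdir -p pics && cat > h.py <<'E'
import numpy as np, cv2
from workcell import ctrl
from scipy.spatial.transform import Rotation as R
def cap(n,save=None):
    c=ctrl.get_calibration(n); p,d=ctrl.capture(n)
    if save: cv2.imwrite('pics/'+save,p[:,:,::-1])
    K=np.array(c['K']);V=np.linalg.inv(np.array(c['view']))
    v,u=np.mgrid[0:384,0:512]
    x=(u-K[0,2])/K[0,0]*d; y=(v-K[1,2])/K[1,1]*d
    P=np.stack([x,-y,-d,np.ones_like(d)],-1)@V.T
    P=P[...,:3].copy(); P[d==0]=np.nan
    return p,P,c
def st():
    s=ctrl.observe(); print('t',round(s['t'],2),'p',np.round(s['position'],4),'rot',np.round(s['tool_rot'],3),'w',round(s['width'],3),'q',np.round(s['qpos'],2)); return s
E
python3 - <<'E'
from h import *
s=st()
for n in('side','top'):
    p,P,c=cap(n,n+'0.png'); np.savez(n+'0.npz',p=p,P=P); print(n,np.linalg.inv(np.array(c['view'])).round(2)[:3], [k for k in c])
a=[cv2.imread(f'pics/{n}0.png') for n in('side','top')]
E
```

```text
t 0.0 p [0.1443 0.5043 0.226 ] rot [-3.14  -0.     2.863] w 1.004 q [ 1.15  0.34  1.53 -0.    1.28 -0.15]
side [[ 0.94  0.23 -0.26  0.35]
 [-0.35  0.62 -0.7  -0.67]
 [ 0.    0.75  0.67  0.83]] ['K', 'view']
top [[-0.02  0.99 -0.1   0.48]
 [-1.   -0.03 -0.02 -0.02]
 [-0.02  0.1   0.99  1.31]] ['K', 'view']
```

View pics/side0.png

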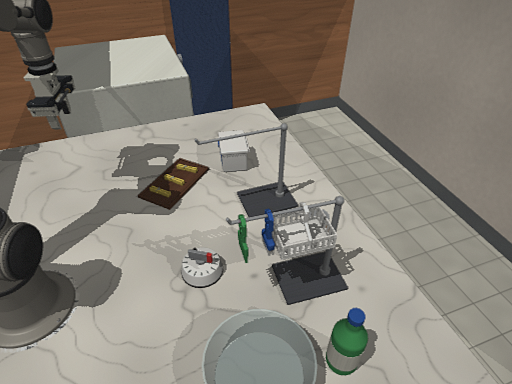

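View pics/top0.png

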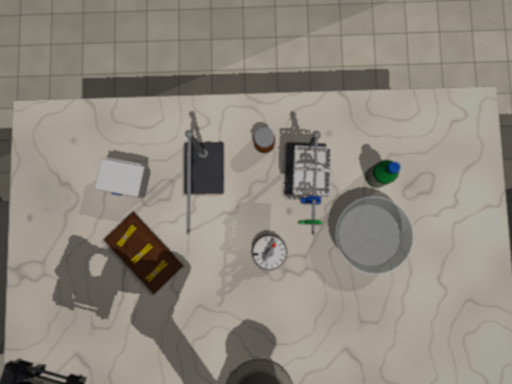

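The pictures show the crowded stand with its post at top (316,135) and its rod toward (313,230). On it are the green comb (310,222), the blue brush (311,200) and the basket. The spare rod runs (189,135) to (188,230). Three pegs lie in the tray near (143,250), the bowl is at (372,235), and the timer is at (269,252) with its red end up and to the right.

```bash
python3 - <<'E'
from h import *
D={n:np.load(n+'0.npz') for n in('side','top')}
for n in D:
    P=D[n]['P'];p=D[n]['p'];hsv=cv2.cvtColor(p,cv2.COLOR_RGB2HSV)
    z=P[...,2]
    print(n)
    def rep(name,m):
        q=P[m&np.isfinite(z)]
        if len(q)>3: print(name,len(q),'med',np.median(q,0).round(3),'min',np.percentile(q,3,axis=0).round(3),'max',np.percentile(q,97,axis=0).round(3))
    # rods
    rods=(z>.262)&(z<.285)&(P[...,0]>.2)&(P[...,0]<.95)&(abs(P[...,1])<.5)
    for nm,m in(('spare',rods&(P[...,1]>.1)),('full',rods&(P[...,1]<.0))):
        q=P[m]
        if len(q)>10:
            l=cv2.fitLine(q[:,:2].astype(np.float32),cv2.DIST_HUBER,0,.01,.01).ravel();rep(nm,m);print('line',l.round(3))
    H,S,V=cv2.split(hsv)
    rep('green',(H>50)&(H<80)&(S>120)&(P[...,1]>-.25)&(z>.1))
    rep('blue',(H>100)&(H<125)&(S>120)&(P[...,1]>-.25)&(P[...,1]<.1)&(z>.1))
    rep('red',((H<6)|(H>174))&(S>150)&(z>.05)&(z<.12))
    ym=((H>22)&(H<34)&(S>140)&(V>100)&(z<.1)).astype(np.uint8)
    k,L,stt,ce=cv2.connectedComponentsWithStats(ym)
    for i in range(1,k):
        if stt[i,4]>15:
            q=P[L==i];q=q[np.isfinite(q[:,2])];l=cv2.fitLine(q[:,:2].astype(np.float32),cv2.DIST_L2,0,.01,.01).ravel()
            print('peg',len(q),q.mean(0).round(3),'dir',np.degrees(np.arctan2(l[1],l[0])).round(1))
    rim=(z>.066)&(z<.082)&(P[...,1]<-.1)&(P[...,1]>-.55)&(P[...,0]<.75)&(P[...,0]>.25)
    rep('rim',rim)
    tim=(z>.036)&(z<.047)&(abs(P[...,1])<.15)&(P[...,0]>.3)&(P[...,0]<.6); rep('timer',tim)
P=D['top']['P']
for u,v in((263,133),(122,177),(388,170),(275,243),(372,235),(262,262)): print(u,v,P[v,u].round(3))
c=ctrl.get_calibration('wrist');V=np.linalg.inv(c['view']);s=ctrl.observe();T=R.from_euler('xyz',s['tool_rot']).as_matrix()
print('wristcam in tool',(T.T@(V[:3,3]-s['position'])).round(3),(T.T@V[:3,:3]).round(2).tolist(),np.array(c['K']).round(0).tolist())
im=cv2.imread('pics/top0.png');a=cv2.resize(im[120:280,95:215],None,fx=3,fy=3,interpolation=cv2.INTER_CUBIC);b=cv2.resize(im[120:280,245:392],None,fx=3,fy=3,interpolation=cv2.INTER_CUBIC)
cv2.imwrite('pics/topcrop.png',np.hstack([a,b])[:, :800])
E
```

```text
side
spare 304 med [0.631 0.161 0.271] min [0.5   0.152 0.266] max [0.756 0.167 0.28 ]
line [ 1.    -0.015  0.62   0.161]
full 674 med [ 0.605 -0.163  0.272] min [ 0.491 -0.179  0.264] max [ 0.742 -0.147  0.28 ]
line [ 0.997 -0.08   0.642 -0.164]
green 257 med [ 0.514 -0.164  0.221] min [ 0.512 -0.182  0.17 ] max [ 0.519 -0.13   0.279]
blue 316 med [ 0.573 -0.166  0.222] min [ 0.568 -0.184  0.19 ] max [ 0.58  -0.139  0.279]
red 42 med [ 0.454 -0.06   0.067] min [ 0.449 -0.063  0.051] max [ 0.459 -0.054  0.078]
peg 84 [0.495 0.403 0.017] dir -40.3
peg 81 [0.441 0.353 0.018] dir -48.9
peg 18 [0.394 0.299 0.021] dir -58.6
rim 1014 med [ 0.555 -0.308  0.073] min [ 0.366 -0.427  0.066] max [ 0.674 -0.242  0.08 ]
timer 648 med [ 0.431 -0.056  0.04 ] min [ 0.39  -0.088  0.037] max [0.478 0.001 0.043]
top
spare 338 med [0.641 0.163 0.275] min [0.505 0.156 0.27 ] max [0.757 0.168 0.282]
line [ 1.    -0.006  0.585  0.164]
full 498 med [ 0.606 -0.158  0.275] min [ 0.498 -0.174  0.269] max [ 0.743 -0.139  0.283]
line [ 0.997 -0.075  0.614 -0.158]
green 54 med [ 0.518 -0.144  0.276] min [ 0.513 -
[... 184 characters left out ...]
.069] max [ 0.459 -0.05   0.083]
peg 69 [0.51  0.398 0.02 ] dir -43.5
peg 46 [0.477 0.427 0.019] dir -62.9
peg 74 [0.451 0.348 0.018] dir -53.2
peg 40 [0.425 0.379 0.019] dir -68.8
rim 658 med [ 0.483 -0.382  0.074] min [ 0.366 -0.47   0.067] max [ 0.65  -0.244  0.08 ]
timer 698 med [ 0.435 -0.041  0.041] min [ 0.391 -0.086  0.037] max [0.478 0.003 0.046]
263 133 [ 0.796 -0.031  0.087]
122 177 [0.671 0.399 0.095]
388 170 [ 0.658 -0.376  0.177]
275 243 [ 0.462 -0.058  0.079]
372 235 [ 0.478 -0.366  0.01 ]
262 262 [ 0.404 -0.018  0.042]
wristcam in tool [ 0.084  0.001 -0.159] [[-0.0, 0.95, 0.31], [1.0, 0.0, -0.0], [-0.0, 0.31, -0.95]] [[339.0, 0.0, 254.0], [0.0, 339.0, 195.0], [0.0, 0.0, 1.0]]
```

View pics/topcrop.png

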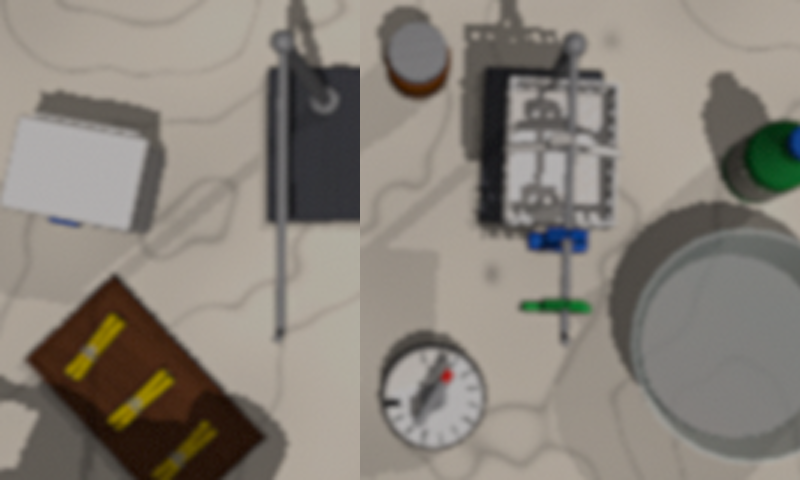

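```bash
cat >> h.py <<'E'
def ray(n,u,v,z):
    c=ctrl.get_calibration(n);K=np.array(c['K']);V=np.linalg.inv(c['view'])
    d=V[:3,:3]@np.array([(u-K[0,2])/K[0,0],-(v-K[1,2])/K[1,1],-1]);o=V[:3,3]
    return o+d*(z-o[2])/d[2]
def rel(*tg,s=None):
    """tg: (x,y,z,yaw_deg[,pitch]) targets, tool down -> shift/30mm, rotvec/6deg"""
    s=s or st(); T=R.from_euler('xyz',s['tool_rot'])
    for t in tg:
        g=R.from_euler('xyz',[np.pi,0,np.radians(t[3])])
        print(t,'->',np.r_[T.inv().apply(np.array(t[:3])-s['position'])/.03,np.degrees((T.inv()*g).as_rotvec())/6].round(2).tolist())
E
python3 - <<'E'
from h import *
for nm,pts in(('full',((313.3,232.7,.285),(316.7,135,.275))),('spare',((188.3,231.7,.285),(189.3,134,.275)))):
    for u,v,z in pts: print(nm,ray('top',u,v,z).round(4))
P=np.load('top0.npz')['P'];z=P[...,2]
m=(z>.262)&(z<.29)&(P[...,1]>.1)&(P[...,1]<.22)&(P[...,0]>.5)&(P[...,0]<.8);q=P[m]
for a in np.arange(.5,.8,.03):
    w=q[abs(q[:,0]-a)<.015]
    if len(w): print(a.round(2),w.mean(0).round(4))
m=(z>.262)&(z<.29)&(P[...,1]<-.1)&(P[...,1]>-.22)&(P[...,0]>.48)&(P[...,0]<.565);q=P[m]
for a in (.49,.5,.507,.518,.53,.54,.55,.56):
    w=q[abs(q[:,0]-a)<.004]
    if len(w): print('F',a,w.mean(0).round(4),len(w))
rel((.144,.504,.35,164),(.515,-.155,.35,180))
E
```

```text
full [ 0.4886 -0.1482  0.285 ]
full [ 0.7391 -0.1677  0.275 ]
spare [0.4986 0.1644 0.285 ]
spare [0.7512 0.1617 0.275 ]
0.5 [0.5066 0.1648 0.2761]
0.53 [0.5296 0.1645 0.2734]
0.56 [0.5601 0.164  0.2745]
0.59 [0.5898 0.1639 0.2747]
0.62 [0.6197 0.1636 0.2742]
0.65 [0.6504 0.1634 0.2739]
0.68 [0.6803 0.1631 0.2744]
0.71 [0.7101 0.1629 0.2741]
0.74 [0.7438 0.1613 0.277 ]
0.77 [0.7582 0.161  0.2779]
F 0.49 [ 0.4904 -0.1479  0.2822] 9
F 0.5 [ 0.5005 -0.1492  0.2742] 9
F 0.507 [ 0.5075 -0.1493  0.2733] 9
F 0.518 [ 0.5179 -0.15    0.2769] 44
F 0.53 [ 0.5307 -0.1518  0.2729] 12
F 0.54 [ 0.5408 -0.1534  0.2731] 9
F 0.55 [ 0.5504 -0.1535  0.2735] 10
F 0.56 [ 0.5602 -0.1542  0.2731] 11
t 0.1 p [0.1443 0.5044 0.2261] rot [-3.14  -0.     2.863] w 0.997 q [ 1.15  0.34  1.52 -0.    1.28 -0.15]
(0.144, 0.504, 0.35, 164) -> [0.01, -0.02, -4.13, -0.01, -0.0, 0.0]
(0.515, -0.155, 0.35, 180) -> [-17.93, -17.74, -4.11, -0.01, -0.0, -2.66]
```

Request:
move_arm(
  steps=[
    [0,0,-1.3,0,0,0,1],
    [0,0,-2.6,0,0,0,1],
    [0,0,-4.1,0,0,0,1],
    [-1,-1,-4.1,0,0,-0.2,0.8],
    [-2,-2,-4.1,0,0,-0.4,0.8],
    [-3,-3,-4.1,0,0,-0.6,0.8],
    [-4,-4,-4.1,0,0,-0.8,0.8],
    [-5,-5,-4.1,0,0,-1,0.8],
    [-6,-6,-4.1,0,0,-1.2,0.8],
    [-7,-7,-4.1,0,0,-1.4,0.8],
    [-8,-8,-4.1,0,0,-1.6,0.8],
    [-9,-9,-4.1,0,0,-1.8,0.8],
    [-10,-10,-4.1,0,0,-1.9,0.8],
    [-11,-11,-4.1,0,0,-1.9,0.8],
    [-12,-12,-4.1,0,0,-1.9,0.8],
    [-13,-13,-4.1,0,0,-1.9,0.8],
    [-14,-14,-4.1,0,0,-1.9,0.8],
    [-15,-15,-4.1,0,0,-1.9,0.8],
    [-16,-16,-4.1,0,0,-1.9,0.8],
    [-16.5,-16.5,-4.1,0,0,-1.9,0.8],
  ],
)

```text
t: 1.77
position: [0.4848, -0.1102, 0.349]
tool_rot: [-3.142, -0.001, 3.06]
ft_force: [0.5, 0.5, 0.0]
width: 0.8
finger_force: 0.0
```

```bash
python3 - <<'E'
from h import *
st(); p,P,c=cap('wrist','w1.png'); np.savez('w1.npz',p=p,P=P)
H,S,V=cv2.split(cv2.cvtColor(p,cv2.COLOR_RGB2HSV))
for n,m in(('g',(H>50)&(H<80)&(S>120)),('b',(H>100)&(H<125)&(S>120))):
    q=P[m&(P[...,2]>.24)&(P[...,2]<.29)&(P[...,1]>-.25)&(P[...,1]<-.1)]
    if len(q):print(n,len(q),np.percentile(q,[2,50,98],axis=0).round(4).tolist())
rel((.517,-.150,.33,175.5),(.517,-.150,.252,175.5))
E
```

```text
t 1.77 p [ 0.4848 -0.1102  0.349 ] rot [-3.142e+00 -1.000e-03  3.060e+00] w 0.8 q [-0.38  0.22  1.35 -0.    1.56 -1.87]
g 942 [[0.5121, -0.1654, 0.2422], [0.5151, -0.1468, 0.2748], [0.5223, -0.1328, 0.2817]]
b 150 [[0.5711, -0.1695, 0.2402], [0.5734, -0.1485, 0.2434], [0.5766, -0.1375, 0.272]]
t 1.82 p [ 0.4868 -0.1145  0.348 ] rot [-3.139e+00 -1.000e-03  3.058e+00] w 0.801 q [-0.38  0.23  1.35 -0.    1.56 -1.87]
(0.517, -0.15, 0.33, 175.5) -> [-1.1, -1.09, 0.6, -0.02, -0.01, -0.05]
(0.517, -0.15, 0.252, 175.5) -> [-1.1, -1.09, 3.2, -0.02, -0.01, -0.05]
```

View pics/w1.png

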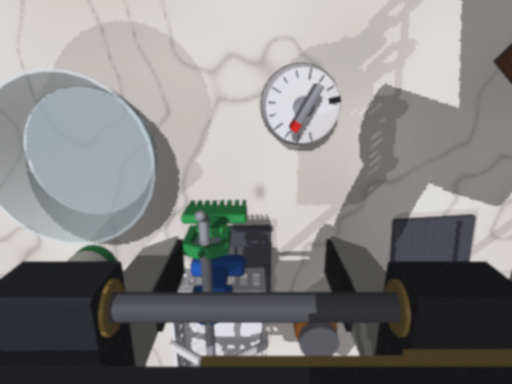

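The wrist view has the bottom of the picture toward +x. The comb loop is near (210,235) with the brush behind it, and the fingers are still to the right of them. I move above the comb and let the arm settle.

Request:
move_arm(
  steps=[
    [-0.5,-0.5,0.3,0,0,0,0.8],
    [-1.1,-1.1,0.6,0,0,0,0.8],
    [-1.1,-1.1,0.6,0,0,0,0.8],
    [-1.1,-1.1,0.6,0,0,0,0.8],
    [-1.1,-1.1,0.6,0,0,0,0.8],
  ],
)

```text
t: 2.23
position: [0.5141, -0.1424, 0.3316]
tool_rot: [3.141, -0.001, 3.062]
ft_force: [-0.4, -0.3, -0.2]
width: 0.796
finger_force: 0.0
```

```bash
python3 - <<'E'
from h import *
rel((.517,-.149,.252,175.5))
E
```

```text
t 2.23 p [ 0.5141 -0.1424  0.3316] rot [ 3.141e+00 -1.000e-03  3.062e+00] w 0.796 q [-0.41  0.3   1.3   0.    1.54 -1.91]
(0.517, -0.149, 0.252, 175.5) -> [-0.12, -0.21, 2.65, 0.01, -0.01, -0.01]
```

Request:
move_arm(
  steps=[
    [-0.1,-0.2,0.6,0,0,0,0.8],
    [-0.1,-0.2,1.3,0,0,0,0.8],
    [-0.1,-0.2,2.0,0,0,0,0.8],
    [-0.1,-0.2,2.65,0,0,0,0.8],
    [-0.1,-0.2,2.65,0,0,0,0.8],
    [-0.1,-0.2,2.65,0,0,0,0.2],
    [-0.1,-0.2,2.65,0,0,0,0.2],
    [-0.1,-0.2,2.65,0,0,0,0.2],
    [-0.1,-0.2,2.65,0,0,0,0.2],
    [-0.1,-0.2,2.65,0,0,0,0.2],
    [-0.1,-0.2,2.65,0,0,0,0.2],
  ],
  squeeze=20,
)

```text
t: 3.15
position: [0.5171, -0.1493, 0.2528]
tool_rot: [-3.141, 0.001, 3.062]
ft_force: [-0.1, -1.8, -0.8]
width: 0.416
finger_force: 0.6
```

```bash
python3 - <<'E'
from h import *
rel((.517,-.149,.270,175.5),(.45,-.144,.27,175.5),(.44,.165,.27,179.5),(.66,.163,.27,179.5),(.66,.163,.252,179.5))
E
```

```text
t 3.15 p [ 0.5171 -0.1493  0.2528] rot [-3.141e+00  1.000e-03  3.062e+00] w 0.416 q [-0.42  0.35  1.44 -0.    1.35 -1.91]
(0.517, -0.149, 0.27, 175.5) -> [0.0, 0.01, -0.57, -0.01, 0.01, -0.01]
(0.45, -0.144, 0.27, 175.5) -> [2.24, -0.0, -0.58, -0.01, 0.01, -0.01]
(0.44, 0.165, 0.27, 179.5) -> [3.4, 10.24, -0.58, -0.01, 0.01, -0.68]
(0.66, 0.163, 0.27, 179.5) -> [-3.92, 10.76, -0.58, -0.01, 0.01, -0.68]
(0.66, 0.163, 0.252, 179.5) -> [-3.92, 10.76, 0.02, -0.01, 0.01, -0.68]
```

Request:
move_arm(
  steps=[
    [0,0,0,0,0,0,0.2],
    [0,0,0,0,0,0,0.2],
    [0,0,0,0,0,0,0.2],
    [0,0,-0.2,0,0,0,0.2],
    [0,0,-0.4,0,0,0,0.2],
    [0,0,-0.6,0,0,0,0.2],
    [0,0,-0.6,0,0,0,0.2],
    [0,0,-0.6,0,0,0,0.2],
    [0.4,0,-0.6,0,0,0,0.2],
    [0.8,0,-0.6,0,0,0,0.2],
    [1.2,0,-0.6,0,0,0,0.2],
    [1.6,0,-0.6,0,0,0,0.2],
    [2.0,0,-0.6,0,0,0,0.2],
    [2.4,0,-0.6,0,0,0,0.2],
    [2.4,0,-0.6,0,0,0,0.2],
    [2.4,0,-0.6,0,0,0,0.2],
  ],
  squeeze=20,
)

```text
t: 4.48
position: [0.4451, -0.1434, 0.2703]
tool_rot: [3.142, 0.001, 3.061]
ft_force: [0.5, -0.4, -0.0]
width: 0.396
finger_force: 19.8
```

```bash
python3 - <<'E'
from h import *
p,P,c=cap('side','s1.png')
st()
rel((.44,.165,.27,179.5))
a=cv2.resize(p[120:320,150:400,::-1],None,fx=3,fy=3); cv2.imwrite('pics/s1c.png',a)
E
```

```text
t 4.53 p [ 0.4456 -0.1435  0.2703] rot [-3.142e+00  1.000e-03  3.062e+00] w 0.392 q [-0.48  0.2   1.59  0.    1.34 -1.97]
t 4.53 p [ 0.4456 -0.1435  0.2703] rot [-3.142e+00  1.000e-03  3.062e+00] w 0.392 q [-0.48  0.2   1.59  0.    1.34 -1.97]
(0.44, 0.165, 0.27, 179.5) -> [1.01, 10.23, 0.01, -0.0, 0.01, -0.68]
```

View pics/s1c.png

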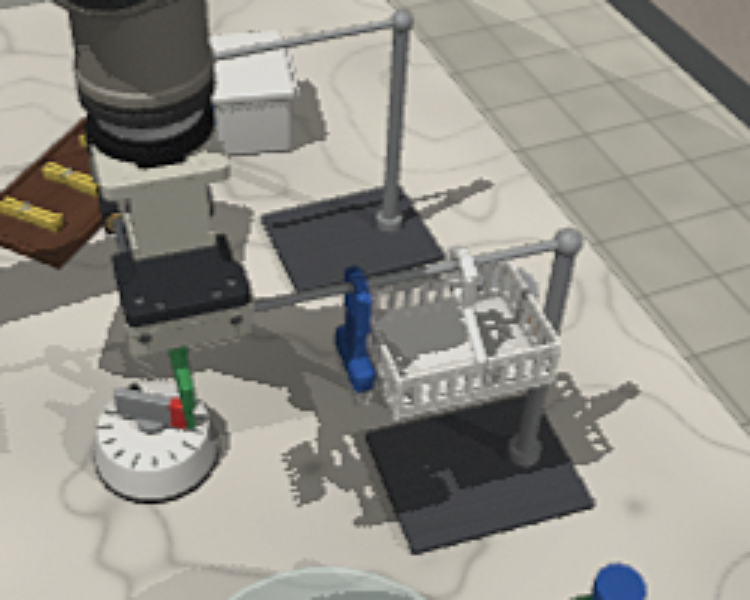

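The comb is in the gripper and off the rod. There is no red scrubber behind the brush.

Request:
move_arm(
  steps=[
    [0.3,0.8,0,0,0,0,0.2],
    [0.6,1.7,0,0,0,-0.1,0.2],
    [0.9,2.6,0,0,0,-0.2,0.2],
    [1,3.5,0,0,0,-0.3,0.2],
    [1,4.4,0,0,0,-0.4,0.2],
    [1,5.3,0,0,0,-0.5,0.2],
    [1,6.2,0,0,0,-0.6,0.2],
    [1,7.1,0,0,0,-0.68,0.2],
    [1,8.0,0,0,0,-0.68,0.2],
    [1,8.8,0,0,0,-0.68,0.2],
    [1,9.6,0,0,0,-0.68,0.2],
    [1,10.2,0,0,0,-0.68,0.2],
    [1,10.2,0,0,0,-0.68,0.2],
    [1,10.2,0,0,0,-0.68,0.2],
    [1,10.2,0,0,0,-0.68,0.2],
  ],
)

```text
t: 5.78
position: [0.4399, 0.1637, 0.2699]
tool_rot: [-3.141, -0.0, 3.133]
ft_force: [0.9, -0.4, 0.1]
width: 0.389
finger_force: 19.8
```

```bash
python3 - <<'E'
from h import *
rel((.44,.165,.271,179.5),(.52,.1644,.271,179.5),(.67,.163,.271,179.5),(.67,.163,.252,179.5))
p,P,c=cap('wrist')
m=(P[...,2]>.255)&(P[...,2]<.3)&(P[...,0]>.49)&(P[...,0]<.75)&(abs(P[...,1]-.164)<.03)
q=P[m]
for a in (.51,.53,.55,.6,.65): 
    w=q[abs(q[:,0]-a)<.008]
    if len(w): print(a,w.mean(0).round(4),w[:,2].max().round(4),len(w))
H,S,V=cv2.split(cv2.cvtColor(p,cv2.COLOR_RGB2HSV)); q=P[(H>50)&(H<80)&(S>120)&(P[...,2]>.22)]
if len(q): print('comb',len(q),np.percentile(q,[2,50,98],axis=0).round(4).tolist())
E
```

```text
t 5.78 p [0.4399 0.1637 0.2699] rot [-3.141 -0.     3.133] w 0.389 q [ 0.19  0.21  1.59 -0.    1.35 -1.37]
(0.44, 0.165, 0.271, 179.5) -> [-0.0, 0.04, -0.04, -0.0, -0.0, 0.0]
(0.52, 0.1644, 0.271, 179.5) -> [-2.67, 0.04, -0.04, -0.0, -0.0, 0.0]
(0.67, 0.163, 0.271, 179.5) -> [-7.67, 0.04, -0.04, -0.0, -0.0, 0.0]
(0.67, 0.163, 0.252, 179.5) -> [-7.67, 0.04, 0.59, -0.0, -0.0, 0.0]
0.51 [0.5027 0.1708 0.2703] 0.2703 1
comb 4883 [[0.4358, 0.1421, 0.2223], [0.4369, 0.1657, 0.262], [0.4445, 0.1926, 0.2993]]
```

Request:
move_arm(
  steps=[
    [-0.5,0.04,0,0,0,0,0.2],
    [-1,0.04,0,0,0,0,0.2],
    [-1.5,0.04,0,0,0,0,0.2],
    [-2,0.04,0,0,0,0,0.2],
    [-2.5,0.04,0,0,0,0,0.2],
    [-3,0.04,0,0,0,0,0.2],
    [-3.5,0.04,0,0,0,0,0.2],
    [-3.5,0.04,0,0,0,0,0.2],
  ],
)

```text
t: 6.5
position: [0.5468, 0.1628, 0.2697]
tool_rot: [-3.141, 0.001, 3.131]
ft_force: [-1.3, -0.4, -0.5]
width: 0.39
finger_force: 19.8
```

Request:
move_arm(
  steps=[
    [-0.7,0,0,0,0,0,0.2],
    [-1.4,0,0,0,0,0,0.2],
    [-2.1,0,0,0,0,0,0.2],
    [-2.8,0,0,0,0,0,0.2],
    [-3.5,0,0,0,0,0,0.2],
    [-4.1,0,0,0,0,0,0.2],
    [-4.1,0,0,0,0,0,0.2],
    [-4.1,0,0.2,0,0,0,0.2],
    [-4.1,0,0.4,0,0,0,0.2],
    [-4.1,0,0.57,0,0,0,0.2],
    [-4.1,0,0.57,0,0,0,0.2],
    [-4.1,0,0.57,0,0,0,0.2],
    [-4.1,0,0.57,0,0,0,0.8],
    [-4.1,0,0.57,0,0,0,0.8],
    [-4.1,0,0.57,0,0,0,0.8],
    [-4.1,0,0.57,0,0,0,0.8],
    [-4.1,0,0,0,0,0,0.8],
    [-4.1,0,-1,0,0,0,0.8],
    [-4.1,0,-2,0,0,0,0.8],
    [-4.1,0,-2,0,0,0,0.8],
  ],
)

```text
t: 8.17
position: [0.6691, 0.1635, 0.3375]
tool_rot: [3.14, 0.011, 3.133]
ft_force: [0.8, -1.0, 0.8]
width: 0.796
finger_force: 0.0
```

```bash
python3 - <<'E'
from h import *
p,P,c=cap('side','s2.png')
H,S,V=cv2.split(cv2.cvtColor(p,cv2.COLOR_RGB2HSV)); q=P[(H>50)&(H<80)&(S>120)&(P[...,1]>-.2)&(P[...,2]>.1)]
print('comb',len(q),np.percentile(q,[2,50,98],axis=0).round(4).tolist())
q=P[(H>100)&(H<125)&(S>120)&(P[...,1]<-.1)&(P[...,2]>.1)&(P[...,1]>-.25)];print('brush',len(q),np.percentile(q,[2,50,98],axis=0).round(4).tolist())
rel((.574,-.154,.33,175.5),(.574,-.154,.252,175.5))
E
```

```text
comb 186 [[0.6627, 0.1344, 0.1667], [0.665, 0.153, 0.2143], [0.6698, 0.1857, 0.2784]]
brush 315 [[0.5674, -0.1842, 0.1889], [0.5734, -0.1667, 0.2222], [0.5809, -0.1375, 0.2788]]
t 8.22 p [0.6687 0.1635 0.3345] rot [3.14  0.008 3.133] w 0.802 q [ 0.13  0.63  0.76  0.    1.74 -1.43]
(0.574, -0.154, 0.33, 175.5) -> [3.07, -10.61, 0.11, 0.01, 0.08, 0.67]
(0.574, -0.154, 0.252, 175.5) -> [3.09, -10.61, 2.71, 0.01, 0.08, 0.67]
```

Request:
move_arm(
  steps=[
    [0.3,-1,0,0,0,0.1,0.8],
    [0.6,-2,0,0,0,0.2,0.8],
    [0.9,-3,0,0,0,0.3,0.8],
    [1.2,-4,0,0,0,0.4,0.8],
    [1.5,-5,0,0,0,0.5,0.8],
    [1.8,-6,0,0,0,0.6,0.8],
    [2.1,-7,0,0,0,0.67,0.8],
    [2.4,-8,0,0,0,0.67,0.8],
    [2.7,-9,0,0,0,0.67,0.8],
    [3,-10,0,0,0,0.67,0.8],
    [3.07,-10.6,0,0,0,0.67,0.8],
    [3.07,-10.6,0.5,0,0,0.67,0.8],
    [3.07,-10.6,0.5,0,0,0.67,0.8],
    [3.07,-10.6,0.5,0,0,0.67,0.8],
  ],
)

```text
t: 9.38
position: [0.5721, -0.1537, 0.3139]
tool_rot: [3.14, -0.003, 3.062]
ft_force: [0.7, -0.7, -0.1]
width: 0.801
finger_force: 0.0
```

```bash
python3 - <<'E'
from h import *
rel((.5735,-.154,.252,175.5))
E
```

```text
t 9.38 p [ 0.5721 -0.1537  0.3139] rot [ 3.140e+00 -3.000e-03  3.062e+00] w 0.801 q [-0.39  0.43  1.16  0.    1.56 -1.88]
(0.5735, -0.154, 0.252, 175.5) -> [-0.05, -0.01, 2.06, 0.01, -0.03, -0.01]
```

Request:
move_arm(
  steps=[
    [-0.05,0,0.7,0,0,0,0.8],
    [-0.05,0,1.4,0,0,0,0.8],
    [-0.05,0,2.05,0,0,0,0.8],
    [-0.05,0,2.05,0,0,0,0.8],
    [-0.05,0,2.05,0,0,0,0.2],
    [-0.05,0,2.05,0,0,0,0.2],
    [-0.05,0,2.05,0,0,0,0.2],
    [-0.05,0,2.05,0,0,0,0.2],
    [-0.05,0,2.05,0,0,0,0.2],
    [-0.05,0,2.05,0,0,0,0.2],
    [-0.05,0,2.05,0,0,0,0.2],
    [-0.05,0,2.05,0,0,0,0.2],
    [-0.05,0,2.05,0,0,0,0.2],
    [-0.05,0,1.75,0,0,0,0.2],
    [-0.05,0,1.45,0,0,0,0.2],
    [-0.05,0,1.45,0,0,0,0.2],
    [-0.05,0,1.45,0,0,0,0.2],
  ],
  squeeze=20,
)

```text
t: 10.8
position: [0.5746, -0.154, 0.2725]
tool_rot: [-3.141, 0.002, 3.063]
ft_force: [-0.8, 0.0, -1.2]
width: 0.391
finger_force: 19.9
```

Request:
move_arm(
  steps=[
    [0.4,0,0,0,0,0,0.2],
    [0.9,0,0,0,0,0,0.2],
    [1.4,0,0,0,0,0,0.2],
    [1.9,0,0,0,0,0,0.2],
    [2.4,0,0,0,0,0,0.2],
    [2.9,0,0,0,0,0,0.2],
    [3.4,0,0,0,0,0,0.2],
    [3.9,0,0,0,0,0,0.2],
    [4.4,0,0,0,0,0,0.2],
    [4.4,0,0,0,0,0,0.2],
    [4.4,0,0,0,0,0,0.2],
  ],
)

```text
t: 11.72
position: [0.4426, -0.1436, 0.2719]
tool_rot: [3.142, 0.001, 3.062]
ft_force: [-0.2, -0.4, -0.6]
width: 0.39
finger_force: 19.9
```

```bash
python3 - <<'E'
from h import *
p,P,c=cap('side','s3.png')
H,S,V=cv2.split(cv2.cvtColor(p,cv2.COLOR_RGB2HSV))
q=P[(H>100)&(H<125)&(S>120)&(abs(P[...,1])<.25)&(P[...,2]>.1)&(P[...,0]<.65)];print('brush',len(q),np.percentile(q,[2,50,98],axis=0).round(4).tolist())
rel((.44,.164,.27,179.5))
E
```

```text
brush 164 [[0.4194, -0.1716, 0.2047], [0.4422, -0.1569, 0.2206], [0.4509, -0.1292, 0.4402]]
t 11.77 p [ 0.4431 -0.1437  0.2719] rot [-3.142e+00  1.000e-03  3.063e+00] w 0.39 q [-0.48  0.2   1.6   0.    1.35 -1.97]
(0.44, 0.164, 0.27, 179.5) -> [0.91, 10.22, 0.06, -0.0, 0.01, -0.67]
```

Request:
move_arm(
  steps=[
    [0.3,0.8,0,0,0,0,0.2],
    [0.6,1.7,0,0,0,-0.1,0.2],
    [0.9,2.6,0,0,0,-0.2,0.2],
    [0.9,3.5,0,0,0,-0.3,0.2],
    [0.9,4.4,0,0,0,-0.4,0.2],
    [0.9,5.3,0,0,0,-0.5,0.2],
    [0.9,6.2,0,0,0,-0.6,0.2],
    [0.9,7.1,0,0,0,-0.67,0.2],
    [0.9,8.0,0,0,0,-0.67,0.2],
    [0.9,8.8,0,0,0,-0.67,0.2],
    [0.9,9.6,0,0,0,-0.67,0.2],
    [0.9,10.2,0.06,0,0,-0.67,0.2],
    [0.9,10.22,0.06,0,0,-0.67,0.2],
    [0.9,10.22,0.06,0,0,-0.67,0.2],
    [0.9,10.22,0.06,0,0,-0.67,0.2],
  ],
)

```text
t: 13.02
position: [0.4402, 0.1639, 0.2697]
tool_rot: [-3.141, -0.0, 3.133]
ft_force: [0.6, 0.3, -0.7]
width: 0.391
finger_force: 19.9
```

Request:
move_arm(
  steps=[
    [-0.5,0.02,0,0,0,0,0.2],
    [-1,0.02,0,0,0,0,0.2],
    [-1.5,0.02,0,0,0,0,0.2],
    [-2,0.02,0,0,0,0,0.2],
    [-2.5,0.02,0,0,0,0,0.2],
    [-3,0.02,0,0,0,0,0.2],
    [-3.5,0.02,0,0,0,0,0.2],
    [-3.5,0.02,0,0,0,0,0.2],
  ],
)

```text
t: 13.68
position: [0.5472, 0.1622, 0.2694]
tool_rot: [-3.141, 0.001, 3.131]
ft_force: [-0.9, -0.3, -1.3]
width: 0.389
finger_force: 19.9
```

```bash
python3 - <<'E'
from h import *
rel((.59,.1635,.27,179.5),(.59,.1635,.2525,179.5))
E
```

```text
t 13.68 p [0.5472 0.1622 0.2694] rot [-3.141e+00  1.000e-03  3.131e+00] w 0.389 q [ 0.15  0.4   1.32 -0.    1.42 -1.41]
(0.59, 0.1635, 0.27, 179.5) -> [-1.43, 0.06, -0.02, -0.0, 0.01, -0.02]
(0.59, 0.1635, 0.2525, 179.5) -> [-1.43, 0.06, 0.57, -0.0, 0.01, -0.02]
```

Request:
move_arm(
  steps=[
    [-0.5,0.04,0,0,0,0,0.2],
    [-1,0.04,0,0,0,0,0.2],
    [-1.4,0.04,0,0,0,0,0.2],
    [-1.4,0.04,0,0,0,0,0.2],
    [-1.4,0.04,0.2,0,0,0,0.2],
    [-1.4,0.04,0.4,0,0,0,0.2],
    [-1.4,0.04,0.57,0,0,0,0.2],
    [-1.4,0.04,0.57,0,0,0,0.2],
    [-1.4,0.04,0.57,0,0,0,0.2],
    [-1.4,0.04,0.57,0,0,0,0.8],
    [-1.4,0.04,0.57,0,0,0,0.8],
    [-1.4,0.04,0.57,0,0,0,0.8],
    [-1.4,0.04,0.57,0,0,0,0.8],
    [-1.4,0.04,0,0,0,0,0.8],
    [-1.4,0.04,-1,0,0,0,0.8],
    [-1.4,0.04,-2,0,0,0,0.8],
    [-1.4,0.04,-2,0,0,0,0.8],
    [0,0,-2,0,0,0,0.8],
    [1,0,-2,0,0,0,0.8],
    [2,0,-2,0,0,0,0.8],
  ],
)

```text
t: 15.35
position: [0.4835, 0.1642, 0.3289]
tool_rot: [-3.141, -0.001, 3.133]
ft_force: [0.1, 0.1, 0.5]
width: 0.799
finger_force: 0.0
```

```bash
python3 - <<'E'
from h import *
for n in('side','top'):
    p,P,c=cap(n,n+'4.png'); np.savez(n+'4.npz',p=p,P=P)
    H,S,V=cv2.split(cv2.cvtColor(p,cv2.COLOR_RGB2HSV))
    sp=(abs(P[...,1]-.163)<.05)&(P[...,2]>.1)&(P[...,2]<.3)
    for nm,m in(('comb',(H>50)&(H<80)&(S>120)&sp),('brush',(H>100)&(H<125)&(S>120)&sp)):
        q=P[m]
        if len(q)>5: print(n,nm,len(q),np.percentile(q,[2,50,98],axis=0).round(4).tolist())
    m=(P[...,0]>.58)&(P[...,0]<.72)&(abs(P[...,1]+.16)<.04)&(P[...,2]>.277)&(P[...,2]<.3)
    q=P[m]
    if len(q): print(n,'bloop',len(q),np.percentile(q,[5,50,95],axis=0).round(4).tolist())
p,P,c=cap('wrist','w4.png')
im=cv2.imread('pics/top4.png')[110:270,90:350];cv2.imwrite('pics/top4c.png',cv2.resize(im,None,fx=3,fy=3,interpolation=cv2.INTER_CUBIC))
st()
E
```

```text
side comb 191 [[0.6627, 0.1345, 0.1671], [0.6649, 0.1531, 0.2145], [0.6706, 0.1867, 0.2769]]
side brush 178 [[0.5803, 0.1366, 0.1876], [0.5855, 0.1537, 0.221], [0.5926, 0.1846, 0.2779]]
side bloop 22 [[0.6535, -0.1718, 0.2772], [0.6574, -0.1631, 0.2785], [0.6622, -0.1549, 0.2801]]
top comb 141 [[0.6623, 0.1362, 0.1741], [0.6647, 0.156, 0.2405], [0.6723, 0.1906, 0.2823]]
top brush 102 [[0.5826, 0.1436, 0.2011], [0.5864, 0.1578, 0.2623], [0.5933, 0.187, 0.2826]]
top bloop 33 [[0.6076, -0.1735, 0.2771], [0.6555, -0.1621, 0.2785], [0.6627, -0.1521, 0.2826]]
t 15.5 p [0.4836 0.1645 0.3306] rot [3.141e+00 1.000e-03 3.134e+00] w 0.797 q [ 0.18  0.26  1.36  0.    1.52 -1.39]
```

View pics/top4c.png

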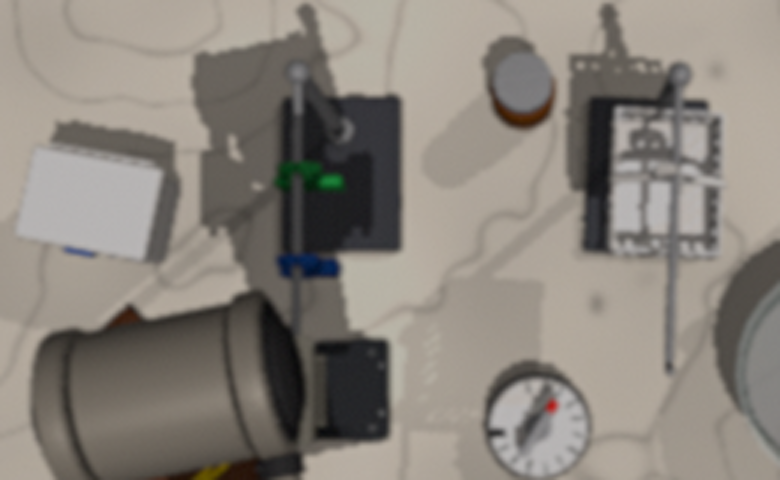

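Both tools hang on the spare rod, with the brush at crop (300,265) and the comb at (300,175). Next is the basket, whose loop is at about (0.658, -0.161).

```bash
python3 - <<'E'
from h import *
rel((.658,-.161,.33,175.5))
E
```

```text
t 15.5 p [0.4836 0.1645 0.3306] rot [3.141e+00 1.000e-03 3.134e+00] w 0.797 q [ 0.18  0.26  1.36  0.    1.52 -1.39]
(0.658, -0.161, 0.33, 175.5) -> [-5.9, -10.81, 0.02, 0.0, 0.01, 0.68]
```

Request:
move_arm(
  steps=[
    [-0.5,-1,0,0,0,0.1,0.8],
    [-1,-2,0,0,0,0.2,0.8],
    [-1.6,-3,0,0,0,0.3,0.8],
    [-2.2,-4,0,0,0,0.4,0.8],
    [-2.7,-5,0,0,0,0.5,0.8],
    [-3.3,-6,0,0,0,0.6,0.8],
    [-3.8,-7,0,0,0,0.68,0.8],
    [-4.4,-8,0,0,0,0.68,0.8],
    [-5,-9,0,0,0,0.68,0.8],
    [-5.5,-10,0,0,0,0.68,0.8],
    [-5.9,-10.8,0,0,0,0.68,0.8],
    [-5.9,-10.8,0,0,0,0.68,0.8],
    [-5.9,-10.8,0,0,0,0.68,0.8],
    [-5.9,-10.8,0,0,0,0.68,0.8],
  ],
)

```text
t: 16.67
position: [0.6594, -0.1612, 0.3291]
tool_rot: [3.141, -0.001, 3.062]
ft_force: [0.0, 0.1, -0.1]
width: 0.801
finger_force: 0.0
```

```bash
python3 - <<'E'
from h import *
rel((.658,-.161,.252,175.5))
P=np.load('top4.npz')['P']
m=(P[...,2]>.04)&(P[...,2]<.083)&(P[...,1]<-.22)&(P[...,1]>-.55)&(P[...,0]<.62)&(P[...,0]>.3)
q=P[m&(P[...,2]>.066)];(a,b),r=cv2.minEnclosingCircle(q[:,:2].astype(np.float32));print('bowl rim',a,b,r)
A=np.c_[2*q[:,:2],np.ones(len(q))];x=np.linalg.lstsq(A,(q[:,:2]**2).sum(1),rcond=None)[0];print(x[:2])
E
```

```text
t 16.67 p [ 0.6594 -0.1612  0.3291] rot [ 3.141e+00 -1.000e-03  3.062e+00] w 0.801 q [-0.35  0.62  0.8   0.    1.72 -1.84]
(0.658, -0.161, 0.252, 175.5) -> [0.05, 0.0, 2.57, 0.01, -0.01, -0.01]
bowl rim 0.4792271852493286 -0.35730859637260437 0.11784987896680832
[ 0.47906206 -0.35650141]
```

Request:
move_arm(
  steps=[
    [0.05,0,0.8,0,0,0,0.8],
    [0.05,0,1.6,0,0,0,0.8],
    [0.05,0,2.3,0,0,0,0.8],
    [0.05,0,2.57,0,0,0,0.8],
    [0.05,0,2.57,0,0,0,0.2],
    [0.05,0,2.57,0,0,0,0.2],
    [0.05,0,2.57,0,0,0,0.2],
    [0.05,0,2.57,0,0,0,0.2],
    [0.05,0,2.57,0,0,0,0.2],
    [0.05,0,2.57,0,0,0,0.2],
    [0.05,0,2.57,0,0,0,0.2],
    [0.05,0,2.57,0,0,0,0.2],
    [0.05,0,2.57,0,0,0,0.2],
    [0.05,0,2.27,0,0,0,0.2],
    [0.05,0,1.97,0,0,0,0.2],
    [0.05,0,1.97,0,0,0,0.2],
    [0.05,0,1.97,0,0,0,0.2],
  ],
  squeeze=40,
)

```text
t: 18.08
position: [0.6579, -0.1609, 0.2716]
tool_rot: [-3.142, 0.001, 3.062]
ft_force: [-0.4, -1.0, -1.8]
width: 0.386
finger_force: 40.0
```

Request:
move_arm(
  steps=[
    [0.4,0,0,0,0,0,0.2],
    [0.8,0,0,0,0,0,0.2],
    [1.2,0,0,0,0,0,0.2],
    [1.6,0,0,0,0,0,0.2],
    [2.0,0,0,0,0,0,0.2],
    [2.4,0,0,0,0,0,0.2],
    [2.8,0,0,0,0,0,0.2],
    [3.2,0,0,0,0,0,0.2],
    [3.6,0,0,0,0,0,0.2],
    [4,0,0,0,0,0,0.2],
    [4.4,0,0,0,0,0,0.2],
    [4.8,0,0,0,0,0,0.2],
    [5.2,0,0,0,0,0,0.2],
    [5.6,0,0,0,0,0,0.2],
    [6,0,0,0,0,0,0.2],
    [6.4,0,0,0,0,0,0.2],
    [6.8,0,0,0,0,0,0.2],
    [7.2,0,0,0,0,0,0.2],
    [7.2,0,0,0,0,0,0.2],
    [7.2,0,0,0,0,0,0.2],
  ],
)

```text
t: 19.75
position: [0.4423, -0.1437, 0.271]
tool_rot: [3.142, 0.001, 3.061]
ft_force: [-0.7, -0.1, -2.0]
width: 0.388
finger_force: 40.0
```

```bash
python3 - <<'E'
from h import *
p,P,c=cap('side','s5.png')
cv2.imwrite('pics/s5c.png',cv2.resize(p[100:384,150:420,::-1],None,fx=2,fy=2))
rel((.45,-.27,.27,175.5),(.479,-.357,.27,175.5),(.479,-.357,.14,175.5),(.479,-.357,.0895,175.5))
E
```

```text
t 19.8 p [ 0.4427 -0.1439  0.2709] rot [3.142e+00 1.000e-03 3.062e+00] w 0.389 q [-0.48  0.2   1.6   0.    1.34 -1.97]
(0.45, -0.27, 0.27, 175.5) -> [-0.58, -4.17, 0.03, 0.0, 0.01, -0.01]
(0.479, -0.357, 0.27, 175.5) -> [-1.77, -6.99, 0.03, 0.0, 0.01, -0.01]
(0.479, -0.357, 0.14, 175.5) -> [-1.77, -6.99, 4.36, 0.0, 0.01, -0.01]
(0.479, -0.357, 0.0895, 175.5) -> [-1.77, -6.99, 6.05, 0.0, 0.01, -0.01]
```

View pics/s5c.png

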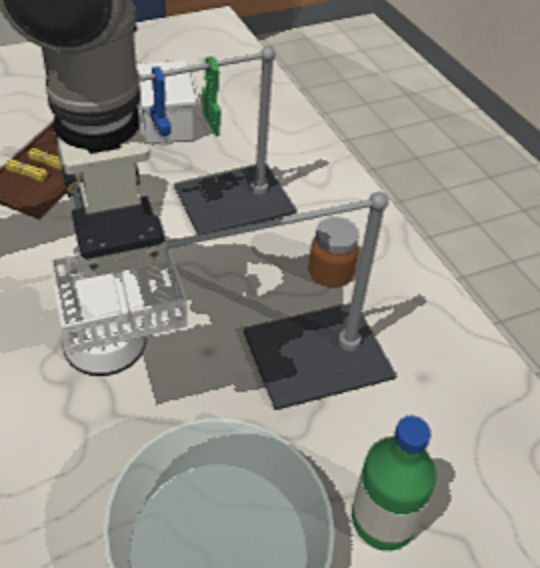

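Request:
move_arm(
  steps=[
    [-0.1,-0.7,0,0,0,0,0.2],
    [-0.2,-1.4,0,0,0,0,0.2],
    [-0.3,-2.1,0,0,0,1,0.2],
    [-0.4,-2.8,0,0,0,2,0.2],
    [-0.5,-3.5,0,0,0,3,0.2],
    [-0.7,-4.2,0,0,0,4,0.2],
    [-0.9,-4.9,0,0,0,5,0.2],
    [-1.2,-5.6,0,0,0,6,0.2],
    [-1.5,-6.3,0,0,0,7,0.2],
    [-1.77,-7,0,0,0,8,0.2],
    [-1.77,-7,0,0,0,9,0.2],
    [-1.77,-7,0,0,0,10,0.2],
    [-1.77,-7,0,0,0,11,0.2],
    [-1.77,-7,0,0,0,12,0.2],
    [-1.77,-7,0,0,0,13,0.2],
    [-1.77,-7,0,0,0,14,0.2],
    [-1.77,-7,0,0,0,14.2,0.2],
    [-1.77,-7,0,0,0,14.2,0.2],
    [-1.77,-7,0,0,0,14.2,0.2],
  ],
)

```text
t: 21.38
position: [0.4788, -0.3574, 0.2704]
tool_rot: [-3.141, -0.0, 1.578]
ft_force: [0.4, 0.3, -2.3]
width: 0.389
finger_force: 40.0
```

```bash
python3 - <<'E'
from h import *
rel((.479,-.357,.27,90),(.479,-.357,.0895,90))
p,P,c=cap('top')
# basket rim check
m=(P[...,2]>.2)&(P[...,2]<.25)&(P[...,0]>.35)&(P[...,0]<.6)&(P[...,1]<-.25)&(P[...,1]>-.48);q=P[m];print(len(q),np.percentile(q,[2,50,98],axis=0).round(3).tolist())
E
```

```text
t 21.38 p [ 0.4788 -0.3574  0.2704] rot [-3.141 -0.     1.578] w 0.389 q [-0.77  0.45  1.23  0.    1.46 -0.78]
(0.479, -0.357, 0.27, 90) -> [0.01, 0.01, 0.01, -0.0, -0.0, 0.07]
(0.479, -0.357, 0.0895, 90) -> [0.01, 0.01, 6.03, -0.0, -0.0, 0.07]
197 [[0.43, -0.352, 0.201], [0.48, -0.294, 0.23], [0.528, -0.291, 0.237]]
```

Lower, slowly at the end, and check the force.

Request:
move_arm(
  steps=[
    [0,0,0.7,0,0,0,0.2],
    [0,0,1.5,0,0,0,0.2],
    [0,0,2.3,0,0,0,0.2],
    [0,0,3.1,0,0,0,0.2],
    [0,0,3.9,0,0,0,0.2],
    [0,0,4.5,0,0,0,0.2],
    [0,0,5,0,0,0,0.2],
    [0,0,5.4,0,0,0,0.2],
    [0,0,5.6,0,0,0,0.2],
    [0,0,5.75,0,0,0,0.2],
    [0,0,5.85,0,0,0,0.2],
    [0,0,5.95,0,0,0,0.2],
    [0,0,5.95,0,0,0,0.2],
    [0,0,5.95,0,0,0,0.2],
  ],
)

```text
t: 22.6
position: [0.4787, -0.3575, 0.0927]
tool_rot: [3.141, 0.0, 1.575]
ft_force: [0.4, 0.3, -1.2]
width: 0.386
finger_force: 40.0
```

Request:
move_arm(
  steps=[
    [0,0,0.04,0,0,0,0.2],
    [0,0,0.07,0,0,0,0.2],
    [0,0,0.07,0,0,0,0.2],
    [0,0,0.07,0,0,0,0.2],
  ],
)

```text
t: 22.93
position: [0.4785, -0.3574, 0.0903]
tool_rot: [3.141, 0.0, 1.575]
ft_force: [-0.3, 0.5, -1.6]
width: 0.381
finger_force: 40.0
```

Request:
move_arm(
  steps=[
    [0,0,0.05,0,0,0,0.2],
    [0,0,0.08,0,0,0,0.2],
    [0,0,0.08,0,0,0,0.2],
    [0,0,0.08,0,0,0,0.2],
  ],
)

```text
t: 23.27
position: [0.4791, -0.3575, 0.0896]
tool_rot: [3.14, 0.001, 1.575]
ft_force: [-0.3, 2.3, 9.6]
width: 0.391
finger_force: 40.0
```

Request:
move_arm(
  steps=[
    [0,0,-0.05,0,0,0,0.2],
    [0,0,-0.05,0,0,0,0.7],
    [0,0,-0.05,0,0,0,0.7],
    [0,0,-0.05,0,0,0,0.7],
    [0,0,-0.05,0,0,0,0.7],
    [0,0,-0.8,0,0,0,0.7],
    [0,0,-1.8,0,0,0,0.7],
    [0,0,-2.8,0,0,0,0.7],
    [0,0,-3.8,0,0,0,0.7],
    [0,0,-4.8,0,0,0,0.7],
    [0,0,-5.8,0,0,0,0.7],
    [0.5,-0.5,-6,0,0,0,0.7],
    [1.4,-0.9,-6,0,0,0,0.7],
    [2.3,-1.3,-6,0,0,0,0.7],
    [3.2,-1.6,-6,0,0,0,0.7],
    [4.1,-1.9,-6,0,0,0,0.7],
    [5,-2.1,-6,0,0,0,0.7],
    [6,-2.1,-6,0,0,0,0.7],
    [6,-2.1,-6,0,0,0,0.7],
  ],
)

```text
t: 24.85
position: [0.414, -0.1736, 0.2681]
tool_rot: [3.141, -0.002, 1.577]
ft_force: [1.1, -0.5, -0.2]
width: 0.699
finger_force: 0.0
```

```bash
cat >> h.py <<'E'
def pegs(n,save=None):
    p,P,c=cap(n,save);H,S,V=cv2.split(cv2.cvtColor(p,cv2.COLOR_RGB2HSV))
    ym=((H>20)&(H<36)&(S>120)&(V>60)&(P[...,2]<.1)&(P[...,2]>-.01)).astype(np.uint8)
    ym=cv2.morphologyEx(ym,cv2.MORPH_CLOSE,np.ones((7,7)))
    k,L,s_,ce=cv2.connectedComponentsWithStats(ym)
    for i in range(1,k):
        if s_[i,4]>25:
            q=P[L==i];q=q[np.isfinite(q[:,2])].astype(np.float32)
            (cx,cy),(w,h),a=cv2.minAreaRect(q[:,:2]); 
            l=cv2.fitLine(q[:,:2],cv2.DIST_L2,0,.01,.01).ravel()
            print(n,'peg',len(q),'ctr',round(cx,4),round(cy,4),'size',round(w,3),round(h,3),'z',q[:,2].max().round(3),np.median(q[:,2]).round(3),'dir',np.degrees(np.arctan2(l[1],l[0])).round(1))
    return p,P
E
python3 - <<'E'
from h import *
pegs('side'); p,P=pegs('top','top6.png')
m=(P[...,2]>.043)&(P[...,2]<.06)&(P[...,0]>.4)&(P[...,0]<.56)&(P[...,1]<-.28)&(P[...,1]>-.44)
H,S,V=cv2.split(cv2.cvtColor(p,cv2.COLOR_RGB2HSV));q=P[m&(V>150)];print('rim',len(q),np.percentile(q,[3,97],axis=0).round(3).tolist(),cv2.minAreaRect(q[:,:2].astype(np.float32)))
rel((.455,.36,.25,35))
cv2.imwrite('pics/top6c.png',cv2.resize(p[150:310,80:430,::-1],None,fx=2.2,fy=2.2,interpolation=cv2.INTER_CUBIC))
E
```

```text
Traceback (most recent call last):
  File "h.py", line 33, in pegs
    (cx,cy),(w,h),a=cv2.minAreaRect(q[:,:2]);
                    ~~~~~~~~~~~~~~~^^^^^^^^^
cv2.error: OpenCV(4.12.0) /io/opencv/modules/imgproc/src/convhull.cpp:143: error: (-215:Assertion failed) total >= 0 && (depth == CV_32F || depth == CV_32S) in function 'convexHull'
```

```bash
sed -i 's/minAreaRect(q\[:,:2\])/minAreaRect(np.ascontiguousarray(q[:,:2]))/; s/fitLine(q\[:,:2\],/fitLine(np.ascontiguousarray(q[:,:2]),/' h.py; python3 - <<'E'
from h import *
pegs('side'); p,P=pegs('top','top6.png')
m=(P[...,2]>.043)&(P[...,2]<.06)&(P[...,0]>.4)&(P[...,0]<.56)&(P[...,1]<-.28)&(P[...,1]>-.44)
H,S,V=cv2.split(cv2.cvtColor(p,cv2.COLOR_RGB2HSV));q=P[m&(V>150)];print('rim',len(q),np.percentile(q,[3,97],axis=0).round(3).tolist(),cv2.minAreaRect(np.ascontiguousarray(q[:,:2]).astype(np.float32)))
rel((.455,.36,.25,35))
cv2.imwrite('pics/top6c.png',cv2.resize(p[150:310,80:430,::-1],None,fx=2.2,fy=2.2,interpolation=cv2.INTER_CUBIC))
E
```

```text
top peg 165 ctr 0.4957 0.4117 size 0.024 0.082 z 0.028 0.02 dir -40.0
top peg 466 ctr 0.4189 0.3549 size 0.062 0.098 z 0.029 0.013 dir -22.1
rim 107 [[0.431, -0.422, 0.045], [0.528, -0.292, 0.059]] ((0.4802101254463196, -0.356990784406662), (0.13072776794433594, 0.09978917241096497), 89.77928924560547)
t 25.05 p [ 0.415  -0.1783  0.2679] rot [3.141e+00 1.000e-03 1.575e+00] w 0.701 q [-0.58  0.17  1.64 -0.    1.33 -0.58]
(0.455, 0.36, 0.25, 35) -> [17.94, 1.4, 0.59, 0.01, 0.0, 9.2]
```

View pics/top6c.png

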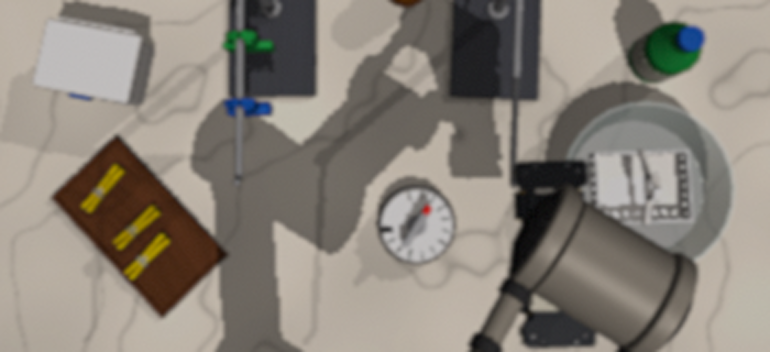

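The basket stands in the bowl, centred at about (0.480,-0.357) with its long side along y. One peg has shifted: it now lies at crop (148,257), next to the middle one at (138,227). I go over the tray for a closer look.

```bash
python3 - <<'E'
from h import *
rel((.40,.1,.268,110),(.48,.33,.27,135))
E
```

```text
t 25.05 p [ 0.415  -0.1783  0.2679] rot [3.141e+00 1.000e-03 1.575e+00] w 0.701 q [-0.58  0.17  1.64 -0.    1.33 -0.58]
(0.4, 0.1, 0.268, 110) -> [9.28, -0.47, -0.01, 0.0, 0.01, -3.3]
(0.48, 0.33, 0.27, 135) -> [16.94, 2.23, -0.08, 0.0, 0.01, -7.46]
```

Request:
move_arm(
  steps=[
    [1.2,-0.1,0,0,0,0,0.5],
    [2.4,-0.2,0,0,0,-0.4,0.5],
    [3.6,-0.3,0,0,0,-0.8,0.5],
    [4.8,-0.4,0,0,0,-1.3,0.5],
    [6,-0.5,0,0,0,-1.8,0.5],
    [7.2,-0.5,0,0,0,-2.3,0.5],
    [8.4,-0.5,0,0,0,-2.8,0.5],
    [9.6,-0.4,0,0,0,-3.3,0.5],
    [10.8,0,0,0,0,-4,0.5],
    [12,0.4,0,0,0,-4.7,0.5],
    [13.2,0.9,0,0,0,-5.4,0.5],
    [14.4,1.4,0,0,0,-6,0.5],
    [15.6,1.8,0,0,0,-6.7,0.5],
    [16.8,2.2,0,0,0,-7.4,0.5],
    [16.9,2.2,0,0,0,-7.4,0.5],
    [16.9,2.2,0,0,0,-7.4,0.5],
    [16.9,2.2,0,0,0,-7.4,0.5],
  ],
)

```text
t: 26.47
position: [0.4792, 0.3288, 0.2669]
tool_rot: [-3.14, -0.0, 2.349]
ft_force: [-0.4, 0.8, -0.6]
width: 0.501
finger_force: 0.0
```

```bash
python3 - <<'E'
from h import *
st(); p,P=pegs('wrist','w7.png'); np.savez('w7.npz',p=p,P=P)
E
```

```text
t 26.47 p [0.4792 0.3288 0.2669] rot [-3.14  -0.     2.349] w 0.501 q [ 0.47  0.42  1.29 -0.    1.43 -0.31]
wrist peg 941 ctr 0.3985 0.3446 size 0.019 0.079 z 0.025 0.022 dir -45.4
wrist peg 904 ctr 0.441 0.3589 size 0.017 0.079 z 0.026 0.023 dir -48.5
wrist peg 930 ctr 0.4992 0.4095 size 0.019 0.079 z 0.025 0.023 dir -39.4
```

View pics/w7.png

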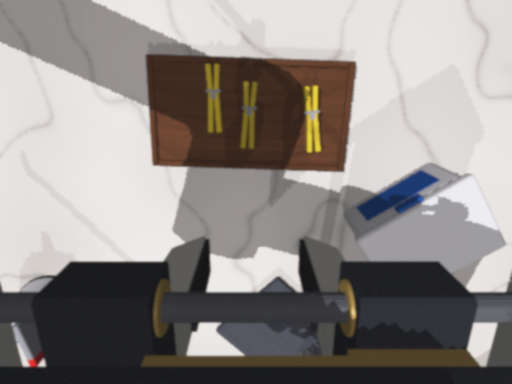

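Pegs: A at (212,95), B at (250,113) and C at (313,118) in the wrist view, all lying flat in the tray. I pick C first.

```bash
python3 - <<'E'
from h import *
rel((.4992,.4095,.08,140.6),(.4992,.4095,.012,140.6))
E
```

```text
t 26.52 p [0.4792 0.3284 0.2674] rot [-3.141  0.     2.348] w 0.496 q [ 0.47  0.42  1.29 -0.    1.43 -0.31]
(0.4992, 0.4095, 0.08, 140.6) -> [1.46, 2.38, 6.24, -0.01, 0.0, -1.01]
(0.4992, 0.4095, 0.012, 140.6) -> [1.46, 2.38, 8.51, -0.01, 0.0, -1.01]
```

Request:
move_arm(
  steps=[
    [0.7,1.1,0.6,0,0,-0.5,0.35],
    [1.46,2.38,1.5,0,0,-1,0.35],
    [1.46,2.38,2.6,0,0,-1,0.35],
    [1.46,2.38,3.7,0,0,-1,0.35],
    [1.46,2.38,4.8,0,0,-1,0.35],
    [1.46,2.38,5.8,0,0,-1,0.35],
    [1.46,2.38,6.2,0,0,-1,0.35],
    [1.46,2.38,6.2,0,0,-1,0.35],
    [1.46,2.38,6.2,0,0,-1,0.35],
  ],
)

```text
t: 27.27
position: [0.4997, 0.4103, 0.083]
tool_rot: [3.141, 0.0, 2.453]
ft_force: [0.6, 1.3, 0.5]
width: 0.353
finger_force: 0.0
```

```bash
python3 - <<'E'
from h import *
rel((.4992,.4095,.012,140.6))
E
```

```text
t 27.27 p [0.4997 0.4103 0.083 ] rot [3.141 0.    2.453] w 0.353 q [ 0.57  0.69  1.34 -0.    1.11 -0.31]
(0.4992, 0.4095, 0.012, 140.6) -> [-0.0, -0.03, 2.37, 0.01, 0.0, -0.01]
```

Request:
move_arm(
  steps=[
    [0,0,0.7,0,0,0,0.35],
    [0,0,1.4,0,0,0,0.35],
    [0,0,2,0,0,0,0.35],
    [0,0,2.3,0,0,0,0.35],
    [0,0,2.35,0,0,0,0.35],
    [0,0,2.35,0,0,0,0],
    [0,0,2.35,0,0,0,0],
    [0,0,2.35,0,0,0,0],
    [0,0,2.35,0,0,0,0],
    [0,0,2.35,0,0,0,0],
    [0,0,2.35,0,0,0,0],
    [0,0,2.35,0,0,0,0],
    [0,0,1.5,0,0,0,0],
    [0,0,0,0,0,0,0],
    [0,0,-1.5,0,0,0,0],
    [0,0,-3,0,0,0,0],
    [0,0,-4,0,0,0,0],
    [0,0,-4,0,0,0,0],
  ],
  squeeze=15,
)

```text
t: 28.77
position: [0.5019, 0.4131, 0.2122]
tool_rot: [3.126, 0.005, 2.455]
ft_force: [0.5, 1.4, 2.0]
width: 0.174
finger_force: 15.0
```

```bash
python3 - <<'E'
from h import *
rel((.43,.2,.21,160),(.42,-.2,.21,180),(.48,-.317,.21,180),(.48,-.397,.21,180),(.48,-.317,.06,180))
E
```

```text
t 28.77 p [0.5019 0.4131 0.2122] rot [3.126 0.005 2.455] w 0.174 q [ 0.57  0.58  1.18  0.    1.37 -0.31]
(0.43, 0.2, 0.21, 160) -> [-2.65, -7.01, -0.02, 0.14, 0.07, -3.23]
(0.42, -0.2, 0.21, 180) -> [-10.85, -17.53, -0.15, 0.13, 0.1, -6.56]
(0.48, -0.317, 0.21, 180) -> [-14.87, -19.28, -0.16, 0.13, 0.1, -6.56]
(0.48, -0.397, 0.21, 180) -> [-16.56, -21.34, -0.18, 0.13, 0.1, -6.56]
(0.48, -0.317, 0.06, 180) -> [-14.85, -19.36, 4.84, 0.13, 0.1, -6.56]
```

Request:
move_arm(
  steps=[
    [0,0,-1.3,0,0,0,0],
    [0,0,-2.6,0,0,0,0],
    [-0.4,-0.5,-3.6,0,0,0,0],
    [-1.2,-1.5,-3.8,0,0,-0.3,0],
    [-2,-2.5,-3.8,0,0,-0.6,0],
    [-2.8,-3.5,-3.8,0,0,-1,0],
    [-3.6,-4.6,-3.8,0,0,-1.4,0],
    [-4.4,-5.7,-3.8,0,0,-1.8,0],
    [-5.2,-6.7,-3.8,0,0,-2.2,0],
    [-6,-7.8,-3.8,0,0,-2.6,0],
    [-6.8,-8.8,-3.8,0,0,-3,0],
    [-7.6,-9.9,-3.8,0,0,-3.4,0],
    [-8.4,-10.9,-3.8,0,0,-3.8,0],
    [-9.2,-11.9,-3.8,0,0,-4.2,0],
    [-10,-13,-3.8,0,0,-4.6,0],
    [-10.8,-14,-3.8,0,0,-5,0],
    [-11.6,-15,-3.8,0,0,-5.4,0],
    [-12.4,-16.1,-3.8,0,0,-5.8,0],
    [-13.2,-17.1,-3.8,0,0,-6.2,0],
    [-14,-18.2,-3.8,0,0,-6.5,0],
  ],
)

```text
t: 30.43
position: [0.4768, -0.2792, 0.316]
tool_rot: [-3.141, 0.001, 3.137]
ft_force: [1.3, 1.2, 0.2]
width: 0.168
finger_force: 15.0
```

```bash
python3 - <<'E'
from h import *
rel((.48,-.317,.32,180),(.48,-.317,.09,180),(.48,-.317,.06,180))
E
```

```text
t 30.43 p [ 0.4768 -0.2792  0.316 ] rot [-3.141e+00  1.000e-03  3.137e+00] w 0.168 q [-0.67  0.34  1.28  0.    1.52 -2.24]
(0.48, -0.317, 0.32, 180) -> [-0.11, -1.26, -0.13, -0.0, 0.01, -0.04]
(0.48, -0.317, 0.09, 180) -> [-0.11, -1.26, 7.53, -0.0, 0.01, -0.04]
(0.48, -0.317, 0.06, 180) -> [-0.11, -1.26, 8.53, -0.0, 0.01, -0.04]
```

Request:
move_arm(
  steps=[
    [-0.1,-0.6,0,0,0,0,0],
    [-0.1,-1.2,0,0,0,0,0],
    [-0.1,-1.2,1,0,0,0,0],
    [-0.1,-1.2,2,0,0,0,0],
    [-0.1,-1.2,3,0,0,0,0],
    [-0.1,-1.2,4,0,0,0,0],
    [-0.1,-1.2,5,0,0,0,0],
    [-0.1,-1.2,6,0,0,0,0],
    [-0.1,-1.2,6.5,0,0,0,0],
    [-0.1,-1.2,6.5,0,0,0,0],
    [-0.1,-1.2,6.5,0,0,0,0],
  ],
)

```text
t: 31.35
position: [0.4798, -0.3134, 0.1206]
tool_rot: [3.141, -0.001, 3.135]
ft_force: [0.7, -0.3, 0.3]
width: 0.17
finger_force: 15.0
```

```bash
python3 - <<'E'
from h import *
rel((.48,-.317,.062,180))
E
```

```text
t 31.35 p [ 0.4798 -0.3134  0.1206] rot [ 3.141e+00 -1.000e-03  3.135e+00] w 0.17 q [-0.71  0.53  1.53  0.    1.08 -2.28]
(0.48, -0.317, 0.062, 180) -> [-0.01, -0.12, 1.95, 0.01, -0.01, -0.06]
```

Request:
move_arm(
  steps=[
    [0,-0.1,0.7,0,0,0,0],
    [0,-0.1,1.3,0,0,0,0],
    [0,-0.1,1.8,0,0,0,0],
    [0,-0.1,1.9,0,0,0,0],
    [0,-0.1,1.9,0,0,0,0],
    [0,-0.1,1.9,0,0,0,0],
    [0,-0.1,1.9,0,0,0,0.28],
    [0,-0.1,1.9,0,0,0,0.28],
    [0,-0.1,1.9,0,0,0,0.28],
    [0,-0.1,1.9,0,0,0,0.28],
    [0,-0.1,1,0,0,0,0.28],
    [0,-0.1,0,0,0,0,0.28],
    [0,-0.1,-1.2,0,0,0,0.28],
    [0,-0.1,-2.4,0,0,0,0.28],
    [0,-0.1,-3.6,0,0,0,0.28],
    [0,-0.1,-4.8,0,0,0,0.28],
    [0,-0.1,-6,0,0,0,0.28],
    [0,-0.1,-6.6,0,0,0,0.28],
    [0,-0.1,-6.6,0,0,0,0.28],
  ],
)

```text
t: 32.93
position: [0.4811, -0.3175, 0.3244]
tool_rot: [-3.135, 0.008, 3.135]
ft_force: [0.3, -0.0, 0.2]
width: 0.28
finger_force: 0.0
```

```bash
python3 - <<'E'
from h import *
rel((.3985,.3446,.31,134.6))
p,P=pegs('wrist','w8.png')
E
```

```text
t 32.93 p [ 0.4811 -0.3175  0.3244] rot [-3.135  0.008  3.135] w 0.28 q [-0.72  0.38  1.2   0.    1.55 -2.28]
(0.3985, 0.3446, 0.31, 134.6) -> [2.9, 22.06, 0.32, -0.03, 0.09, 7.51]
wrist peg 428 ctr 0.4836 -0.3165 size 0.013 0.076 z 0.027 0.025 dir -0.7
```

View pics/w8.png

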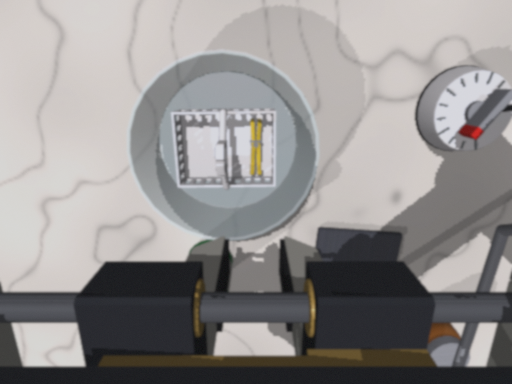

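Peg C lies flat in the basket at (257,147). Next I go for A.

Request:
move_arm(
  steps=[
    [0.15,1.2,0,0,0,0.4,0.28],
    [0.3,2.4,0,0,0,0.8,0.28],
    [0.5,3.6,0,0,0,1.2,0.28],
    [0.65,4.8,0,0,0,1.6,0.28],
    [0.8,6,0,0,0,2,0.28],
    [0.95,7.2,0,0,0,2.4,0.28],
    [1.1,8.4,0,0,0,2.8,0.28],
    [1.3,9.6,0,0,0,3.2,0.28],
    [1.4,10.8,0,0,0,3.6,0.28],
    [1.6,12,0,0,0,4,0.28],
    [1.7,13.2,0,0,0,4.4,0.28],
    [1.9,14.4,0,0,0,4.8,0.28],
    [2.1,15.6,0,0,0,5.3,0.28],
    [2.2,16.8,0,0,0,5.8,0.28],
    [2.4,18,0,0,0,6.3,0.28],
    [2.5,19.2,0,0,0,6.8,0.28],
    [2.7,20.4,0,0,0,7.2,0.28],
    [2.9,21.6,0.1,0,0,7.5,0.28],
    [2.9,22,0.3,0,0,7.5,0.28],
    [2.9,22,0.3,0,0,7.5,0.28],
  ],
)

```text
t: 34.65
position: [0.3956, 0.3458, 0.3066]
tool_rot: [-3.137, -0.002, 2.354]
ft_force: [0.0, -0.9, 0.4]
width: 0.277
finger_force: 0.0
```

```bash
python3 - <<'E'
from h import *
pegs('wrist');pegs('top')
rel((.3985,.3446,.08,134.6),(.3985,.3446,.012,134.6))
E
```

```text
wrist peg 713 ctr 0.3999 0.344 size 0.017 0.081 z 0.026 0.023 dir -45.4
wrist peg 757 ctr 0.4431 0.3588 size 0.019 0.082 z 0.026 0.022 dir -48.7
top peg 96 ctr 0.4829 -0.3153 size 0.069 0.011 z 0.03 0.023 dir -0.6
top peg 388 ctr 0.4193 0.3552 size 0.062 0.099 z 0.03 0.017 dir -17.3
t 34.75 p [0.3967 0.3433 0.3082] rot [-3.138 -0.     2.351] w 0.281 q [ 0.57  0.29  1.37 -0.    1.48 -0.21]
(0.3985, 0.3446, 0.08, 134.6) -> [-0.01, 0.1, 7.61, -0.03, -0.0, 0.02]
(0.3985, 0.3446, 0.012, 134.6) -> [-0.01, 0.11, 9.87, -0.03, -0.0, 0.02]
```

Request:
move_arm(
  steps=[
    [0,0.08,1.2,0,0,0,0.28],
    [0,0.08,2.4,0,0,0,0.28],
    [0,0.08,3.6,0,0,0,0.28],
    [0,0.08,4.8,0,0,0,0.28],
    [0,0.08,6,0,0,0,0.28],
    [0,0.08,7.2,0,0,0,0.28],
    [0,0.08,7.6,0,0,0,0.28],
    [0,0.08,7.6,0,0,0,0.28],
    [0,0.08,7.6,0,0,0,0.28],
  ],
)

```text
t: 35.5
position: [0.3993, 0.3443, 0.0819]
tool_rot: [-3.141, -0.0, 2.348]
ft_force: [-0.1, -0.1, 1.0]
width: 0.276
finger_force: 0.0
```

```bash
python3 - <<'E'
from h import *
rel((.3985,.3442,.012,134.6))
E
```

```text
t 35.5 p [0.3993 0.3443 0.0819] rot [-3.141 -0.     2.348] w 0.276 q [ 0.57  0.51  1.71 -0.    0.93 -0.21]
(0.3985, 0.3442, 0.012, 134.6) -> [0.02, -0.02, 2.33, -0.01, -0.0, -0.01]
```

Request:
move_arm(
  steps=[
    [0,0,0.7,0,0,0,0.28],
    [0,0,1.4,0,0,0,0.28],
    [0,0,2,0,0,0,0.28],
    [0,0,2.3,0,0,0,0.28],
    [0,0,2.32,0,0,0,0.28],
    [0,0,2.32,0,0,0,0],
    [0,0,2.32,0,0,0,0],
    [0,0,2.32,0,0,0,0],
    [0,0,2.32,0,0,0,0],
    [0,0,2.32,0,0,0,0],
    [0,0,2.32,0,0,0,0],
    [0,0,1.5,0,0,0,0],
    [0,0,0.3,0,0,0,0],
    [0,0,-1,0,0,0,0],
    [0,0,-2.3,0,0,0,0],
    [0,0,-3.6,0,0,0,0],
    [0,0,-4.9,0,0,0,0],
    [0,0,-6.2,0,0,0,0],
    [0,0,-7.5,0,0,0,0],
    [0,0,-7.8,0,0,0,0],
  ],
)

```text
t: 37.17
position: [0.4002, 0.3467, 0.3233]
tool_rot: [3.13, 0.002, 2.35]
ft_force: [0.5, 0.8, -0.8]
width: 0.174
finger_force: 15.0
```

```bash
python3 - <<'E'
from h import *
rel((.48,-.398,.32,180))
E
```

```text
t 37.17 p [0.4002 0.3467 0.3233] rot [3.13e+00 2.00e-03 2.35e+00] w 0.174 q [ 0.57  0.29  1.34  0.    1.5  -0.21]
(0.48, -0.398, 0.32, 180) -> [-19.53, -15.55, -0.03, 0.1, 0.07, -7.56]
```

Request:
move_arm(
  steps=[
    [-0.9,-0.7,0,0,0,-0.3,0],
    [-1.8,-1.4,0,0,0,-0.7,0],
    [-2.7,-2.1,0,0,0,-1.1,0],
    [-3.7,-2.9,0,0,0,-1.5,0],
    [-4.7,-3.7,0,0,0,-1.9,0],
    [-5.7,-4.5,0,0,0,-2.3,0],
    [-6.7,-5.3,0,0,0,-2.7,0],
    [-7.7,-6.1,0,0,0,-3.1,0],
    [-8.7,-6.9,0,0,0,-3.5,0],
    [-9.7,-7.7,0,0,0,-3.9,0],
    [-10.7,-8.5,0,0,0,-4.3,0],
    [-11.7,-9.3,0,0,0,-4.7,0],
    [-12.7,-10.1,0,0,0,-5.1,0],
    [-13.7,-10.9,0,0,0,-5.5,0],
    [-14.7,-11.7,0,0,0,-5.9,0],
    [-15.7,-12.5,0,0,0,-6.3,0],
    [-16.7,-13.3,0,0,0,-6.7,0],
    [-17.7,-14.1,0,0,0,-7.1,0],
    [-18.7,-14.9,0,0,0,-7.4,0],
    [-19.5,-15.5,0,0,0,-7.5,0],
  ],
)

```text
t: 38.83
position: [0.4783, -0.4, 0.3154]
tool_rot: [-3.141, -0.0, 3.135]
ft_force: [0.8, 0.7, -0.4]
width: 0.173
finger_force: 15.0
```

```bash
python3 - <<'E'
from h import *
rel((.48,-.398,.062,180))
E
```

```text
t 38.83 p [ 0.4783 -0.4     0.3154] rot [-3.141 -0.     3.135] w 0.173 q [-0.82  0.49  1.05 -0.    1.6  -2.38]
(0.48, -0.398, 0.062, 180) -> [-0.06, 0.07, 8.45, -0.0, -0.0, -0.06]
```

Request:
move_arm(
  steps=[
    [-0.05,0.05,0,0,0,0,0],
    [-0.05,0.05,1,0,0,0,0],
    [-0.05,0.05,2,0,0,0,0],
    [-0.05,0.05,3,0,0,0,0],
    [-0.05,0.05,4,0,0,0,0],
    [-0.05,0.05,5,0,0,0,0],
    [-0.05,0.05,6,0,0,0,0],
    [-0.05,0.05,6.5,0,0,0,0],
    [-0.05,0.05,6.5,0,0,0,0],
    [-0.05,0.05,6.5,0,0,0,0],
  ],
)

```text
t: 39.67
position: [0.4803, -0.3953, 0.1206]
tool_rot: [3.14, -0.001, 3.135]
ft_force: [0.1, -0.5, -1.1]
width: 0.173
finger_force: 15.0
```

```bash
python3 - <<'E'
from h import *
rel((.48,-.398,.062,180))
E
```

```text
t 39.67 p [ 0.4803 -0.3953  0.1206] rot [ 3.140e+00 -1.000e-03  3.135e+00] w 0.173 q [-0.81  0.61  1.38  0.    1.15 -2.38]
(0.48, -0.398, 0.062, 180) -> [0.01, -0.09, 1.95, 0.01, -0.01, -0.06]
```

Request:
move_arm(
  steps=[
    [0,-0.1,0.7,0,0,0,0],
    [0,-0.1,1.3,0,0,0,0],
    [0,-0.1,1.8,0,0,0,0],
    [0,-0.1,1.9,0,0,0,0],
    [0,-0.1,1.9,0,0,0,0],
    [0,-0.1,1.9,0,0,0,0],
    [0,-0.1,1.9,0,0,0,0.28],
    [0,-0.1,1.9,0,0,0,0.28],
    [0,-0.1,1.9,0,0,0,0.28],
    [0,-0.1,1.9,0,0,0,0.28],
    [0,-0.1,1,0,0,0,0.28],
    [0,-0.1,0,0,0,0,0.28],
    [0,-0.1,-1.2,0,0,0,0.28],
    [0,-0.1,-2.4,0,0,0,0.28],
    [0,-0.1,-3.6,0,0,0,0.28],
    [0,-0.1,-4.8,0,0,0,0.28],
    [0,-0.1,-6,0,0,0,0.28],
    [0,-0.1,-6.6,0,0,0,0.28],
    [0,-0.1,-6.6,0,0,0,0.28],
  ],
)

```text
t: 41.25
position: [0.4814, -0.3999, 0.3248]
tool_rot: [-3.134, 0.007, 3.135]
ft_force: [0.3, -1.1, 0.3]
width: 0.28
finger_force: 0.0
```

```bash
python3 - <<'E'
from h import *
pegs('wrist')
rel((.442,.359,.31,131.5))
E
```

```text
wrist peg 484 ctr 0.4835 -0.3173 size 0.014 0.078 z 0.027 0.025 dir -0.1
wrist peg 472 ctr 0.4839 -0.3983 size 0.013 0.077 z 0.028 0.025 dir 0.3
t 41.3 p [ 0.4809 -0.3993  0.3215] rot [-3.138  0.004  3.135] w 0.281 q [-0.82  0.49  1.04  0.    1.61 -2.38]
(0.442, 0.359, 0.31, 131.5) -> [1.46, 25.27, 0.28, -0.02, 0.05, 8.02]
```

Two pegs now lie flat in the basket. Next is B.

Request:
move_arm(
  steps=[
    [0.1,1.2,0,0,0,0.3,0.35],
    [0.2,2.5,0,0,0,0.7,0.35],
    [0.3,3.8,0,0,0,1.1,0.35],
    [0.4,5.1,0,0,0,1.5,0.35],
    [0.4,6.4,0,0,0,1.9,0.35],
    [0.5,7.7,0,0,0,2.3,0.35],
    [0.5,9,0,0,0,2.7,0.35],
    [0.6,10.3,0,0,0,3.1,0.35],
    [0.7,11.6,0,0,0,3.5,0.35],
    [0.7,12.9,0,0,0,3.9,0.35],
    [0.8,14.2,0,0,0,4.3,0.35],
    [0.9,15.5,0,0,0,4.8,0.35],
    [1,16.8,0,0,0,5.3,0.35],
    [1.1,18.1,0,0,0,5.8,0.35],
    [1.1,19.4,0,0,0,6.3,0.35],
    [1.2,20.7,0,0,0,6.8,0.35],
    [1.3,22,0,0,0,7.3,0.35],
    [1.4,23.3,0.1,0,0,7.7,0.35],
    [1.4,24.5,0.3,0,0,8,0.35],
    [1.45,25.2,0.3,0,0,8,0.35],
  ],
)

```text
t: 42.97
position: [0.4401, 0.3603, 0.3065]
tool_rot: [-3.137, -0.002, 2.298]
ft_force: [0.0, -0.4, -0.2]
width: 0.352
finger_force: 0.0
```

```bash
python3 - <<'E'
from h import *
pegs('wrist')
rel((.4420,.3590,.08,131.5),(.442,.359,.012,131.5))
E
```

```text
wrist peg 698 ctr 0.4418 0.3586 size 0.017 0.081 z 0.027 0.023 dir -48.6
t 43.02 p [0.4398 0.3625 0.3066] rot [-3.138e+00 -3.000e-03  2.301e+00] w 0.345 q [ 0.55  0.38  1.24  0.    1.52 -0.18]
(0.442, 0.359, 0.08, 131.5) -> [-0.16, 0.01, 7.55, -0.03, -0.03, 0.06]
(0.442, 0.359, 0.012, 131.5) -> [-0.17, 0.01, 9.82, -0.03, -0.03, 0.06]
```

Request:
move_arm(
  steps=[
    [-0.1,0,1.2,0,0,0,0.35],
    [-0.1,0,2.4,0,0,0,0.35],
    [-0.1,0,3.6,0,0,0,0.35],
    [-0.1,0,4.8,0,0,0,0.35],
    [-0.1,0,6,0,0,0,0.35],
    [-0.1,0,7.2,0,0,0,0.35],
    [-0.1,0,7.5,0,0,0,0.35],
    [-0.1,0,7.5,0,0,0,0.35],
    [-0.1,0,7.5,0,0,0,0.35],
  ],
)

```text
t: 43.77
position: [0.444, 0.3551, 0.0853]
tool_rot: [-3.141, -0.0, 2.297]
ft_force: [0.0, 0.4, 0.5]
width: 0.35
finger_force: 0.0
```

```bash
python3 - <<'E'
from h import *
rel((.442,.359,.012,131.5))
E
```

```text
t 43.77 p [0.444  0.3551 0.0853] rot [-3.141 -0.     2.297] w 0.35 q [ 0.54  0.57  1.58  0.    0.99 -0.19]
(0.442, 0.359, 0.012, 131.5) -> [0.14, 0.04, 2.44, -0.0, -0.0, 0.02]
```

Request:
move_arm(
  steps=[
    [0.1,0.04,0.7,0,0,0,0.35],
    [0.14,0.04,1.4,0,0,0,0.35],
    [0.14,0.04,2,0,0,0,0.35],
    [0.14,0.04,2.4,0,0,0,0.35],
    [0.14,0.04,2.43,0,0,0,0.35],
    [0.14,0.04,2.43,0,0,0,0],
    [0.14,0.04,2.43,0,0,0,0],
    [0.14,0.04,2.43,0,0,0,0],
    [0.14,0.04,2.43,0,0,0,0],
    [0.14,0.04,2.43,0,0,0,0],
    [0.14,0.04,2.43,0,0,0,0],
    [0.14,0.04,2.43,0,0,0,0],
    [0.14,0.04,1,0,0,0,0],
    [0.14,0.04,-0.3,0,0,0,0],
    [0.14,0.04,-1.6,0,0,0,0],
    [0.14,0.04,-2.9,0,0,0,0],
    [0.14,0.04,-4.2,0,0,0,0],
    [0.14,0.04,-5.5,0,0,0,0],
    [0.14,0.04,-6.8,0,0,0,0],
    [0.14,0.04,-7.7,0,0,0,0],
  ],
)

```text
t: 45.43
position: [0.4421, 0.3593, 0.3209]
tool_rot: [3.136, 0.001, 2.297]
ft_force: [0.1, 0.9, -0.6]
width: 0.173
finger_force: 15.0
```

```bash
python3 - <<'E'
from h import *
rel((.48,-.317,.32,180))
E
```

```text
t 45.43 p [0.4421 0.3593 0.3209] rot [3.136e+00 1.000e-03 2.297e+00] w 0.173 q [ 0.55  0.37  1.22  0.    1.54 -0.18]
(0.48, -0.317, 0.32, 180) -> [-17.69, -14.03, -0.04, 0.05, 0.03, -8.06]
```

Request:
move_arm(
  steps=[
    [-0.9,-0.7,0,0,0,-0.4,0],
    [-1.8,-1.4,0,0,0,-0.8,0],
    [-2.7,-2.1,0,0,0,-1.2,0],
    [-3.6,-2.9,0,0,0,-1.6,0],
    [-4.5,-3.6,0,0,0,-2,0],
    [-5.4,-4.3,0,0,0,-2.4,0],
    [-6.3,-5,0,0,0,-2.8,0],
    [-7.2,-5.7,0,0,0,-3.2,0],
    [-8.1,-6.4,0,0,0,-3.6,0],
    [-9,-7.1,0,0,0,-4,0],
    [-9.9,-7.9,0,0,0,-4.5,0],
    [-10.8,-8.6,0,0,0,-5,0],
    [-11.7,-9.3,0,0,0,-5.4,0],
    [-12.6,-10,0,0,0,-5.8,0],
    [-13.5,-10.7,0,0,0,-6.2,0],
    [-14.4,-11.4,0,0,0,-6.6,0],
    [-15.3,-12.1,0,0,0,-7,0],
    [-16.2,-12.9,0,0,0,-7.4,0],
    [-17.1,-13.6,0,0,0,-7.8,0],
    [-17.7,-14,0,0,0,-8,0],
  ],
)

```text
t: 47.1
position: [0.4799, -0.32, 0.3161]
tool_rot: [-3.14, 0.0, 3.135]
ft_force: [-0.3, 0.8, -0.2]
width: 0.168
finger_force: 15.0
```

```bash
python3 - <<'E'
from h import *
rel((.48,-.318,.066,180))
E
```

```text
t 47.1 p [ 0.4799 -0.32    0.3161] rot [-3.14   0.     3.135] w 0.168 q [-0.72  0.39  1.21 -0.    1.54 -2.28]
(0.48, -0.318, 0.066, 180) -> [0.0, 0.08, 8.34, -0.01, 0.0, -0.06]
```

Request:
move_arm(
  steps=[
    [0,0,1,0,0,0,0],
    [0,0,2,0,0,0,0],
    [0,0,3,0,0,0,0],
    [0,0,4,0,0,0,0],
    [0,0,5,0,0,0,0],
    [0,0,6,0,0,0,0],
    [0,0,6.5,0,0,0,0],
    [0,0,6.5,0,0,0,0],
    [0,0,6.5,0,0,0,0],
  ],
)

```text
t: 47.85
position: [0.4807, -0.3168, 0.121]
tool_rot: [3.141, -0.0, 3.135]
ft_force: [-0.0, -0.1, -0.1]
width: 0.173
finger_force: 15.0
```

```bash
python3 - <<'E'
from h import *
rel((.48,-.318,.066,180))
E
```

```text
t 47.85 p [ 0.4807 -0.3168  0.121 ] rot [ 3.141 -0.     3.135] w 0.173 q [-0.72  0.53  1.53  0.    1.08 -2.28]
(0.48, -0.318, 0.066, 180) -> [0.02, -0.04, 1.83, 0.0, -0.0, -0.06]
```

Request:
move_arm(
  steps=[
    [0,-0.04,0.7,0,0,0,0],
    [0,-0.04,1.3,0,0,0,0],
    [0,-0.04,1.7,0,0,0,0],
    [0,-0.04,1.8,0,0,0,0],
    [0,-0.04,1.8,0,0,0,0],
    [0,-0.04,1.8,0,0,0,0],
    [0,-0.04,1.8,0,0,0,0.28],
    [0,-0.04,1.8,0,0,0,0.28],
    [0,-0.04,1.8,0,0,0,0.28],
    [0,-0.04,1.8,0,0,0,0.28],
    [0,-0.04,1,0,0,0,0.28],
    [0,-0.04,0,0,0,0,0.28],
    [0,-0.04,-1.2,0,0,0,0.28],
    [0,-0.04,-2.4,0,0,0,0.28],
    [0,-0.04,-3.6,0,0,0,0.28],
    [0,-0.04,-4.8,0,0,0,0.28],
    [0,-0.04,-6,0,0,0,0.28],
    [0,-0.04,-6.4,0,0,0,0.28],
    [0,-0.04,-6.4,0,0,0,0.28],
  ],
)

```text
t: 49.43
position: [0.4817, -0.3188, 0.3173]
tool_rot: [-3.136, 0.006, 3.135]
ft_force: [-0.8, 0.7, -0.1]
width: 0.282
finger_force: 0.0
```

```bash
python3 - <<'E'
from h import *
p,P=pegs('wrist','w9.png')
st()
H,S,V=cv2.split(cv2.cvtColor(p,cv2.COLOR_RGB2HSV))
m=((H<8)|(H>172))&(S>150)&(P[...,2]>.045)&(P[...,2]<.1);q=P[m];print('red',len(q),np.median(q,0).round(4))
m=(P[...,2]>.036)&(P[...,2]<.047)&(abs(P[...,1]+.04)<.075)&(abs(P[...,0]-.434)<.075);q=P[m];print('face',len(q),np.percentile(q,[1,99],axis=0).round(4).tolist(),cv2.minEnclosingCircle(np.ascontiguousarray(q[:,:2]).astype(np.float32)))
m=(P[...,2]>.06)&(P[...,2]<.085)&(abs(P[...,1]+.04)<.055)&(abs(P[...,0]-.434)<.055);q=P[m].astype(np.float32);
if len(q)>20: print('key',len(q),q.mean(0),cv2.minAreaRect(np.ascontiguousarray(q[:,:2])))
cv2.imwrite('pics/w9c.png',p[:260,:,::-1])
E
```

```text
wrist peg 500 ctr 0.4827 -0.3977 size 0.077 0.015 z 0.027 0.025 dir -0.2
wrist peg 544 ctr 0.4852 -0.3177 size 0.014 0.081 z 0.041 0.039 dir -0.9
t 49.48 p [ 0.481  -0.3183  0.3144] rot [-3.139e+00  3.000e-03  3.135e+00] w 0.282 q [-0.72  0.39  1.21  0.    1.54 -2.28]
red 202 [ 0.4552 -0.0581  0.0732]
face 3754 [[0.3865, -0.0888, 0.037], [0.4817, 0.0011, 0.045]] ((0.43457943201065063, -0.04045211151242256), 0.05078748241066933)
key 927 [ 0.4365401 -0.0444955  0.0735185] ((0.4351324439048767, -0.04045224189758301), (0.011773435398936272, 0.06419306248426437), 55.70408248901367)
```

View pics/w9c.png

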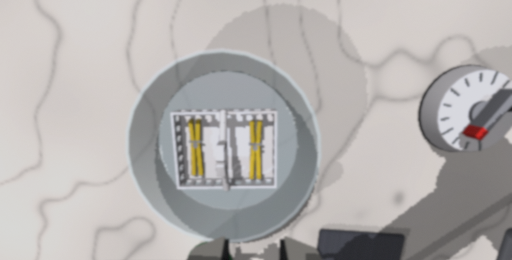

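All three pegs are in the basket: one at (196,147), two stacked at (256,150). Next is the timer at (0.435,-0.0405), with the key axis at about -35°.

```bash
python3 - <<'E'
from h import *
rel((.435,-.0405,.31,145),(.435,-.0405,.12,145))
E
```

```text
t 49.48 p [ 0.481  -0.3183  0.3144] rot [-3.139e+00  3.000e-03  3.135e+00] w 0.282 q [-0.72  0.39  1.21  0.    1.54 -2.28]
(0.435, -0.0405, 0.31, 145) -> [1.59, 9.25, 0.12, -0.01, 0.03, 5.77]
(0.435, -0.0405, 0.12, 145) -> [1.61, 9.26, 6.45, -0.01, 0.03, 5.77]
```

Request:
move_arm(
  steps=[
    [0.3,1,0,0,0,0.6,0.3],
    [0.6,2.2,0,0,0,1.2,0.3],
    [0.8,3.4,0,0,0,1.8,0.3],
    [1,4.6,0,0,0,2.5,0.3],
    [1.1,5.8,0,0,0,3.2,0.3],
    [1.3,7,0,0,0,4,0.3],
    [1.4,8.2,0,0,0,4.8,0.3],
    [1.6,9.2,0,0,0,5.7,0.3],
    [1.6,9.2,1,0,0,5.7,0.3],
    [1.6,9.2,2,0,0,5.7,0.3],
    [1.6,9.2,3,0,0,5.7,0.3],
    [1.6,9.2,4,0,0,5.7,0.3],
    [1.6,9.2,5,0,0,5.7,0.3],
    [1.6,9.2,6,0,0,5.7,0.3],
    [1.6,9.2,6.2,0,0,5.7,0.3],
    [1.6,9.2,6.2,0,0,5.7,0.3],
    [1.6,9.2,6.2,0,0,5.7,0.3],
  ],
)

```text
t: 50.9
position: [0.4344, -0.0416, 0.127]
tool_rot: [-3.141, -0.001, 2.538]
ft_force: [0.5, 0.4, 0.2]
width: 0.298
finger_force: 0.0
```

```bash
python3 - <<'E'
from h import *
p,P,c=cap('top','t10.png')
rel((.435,-.0405,.052,145.2))
cv2.imwrite('pics/t10c.png',cv2.resize(p[140:290,170:430,::-1],None,fx=3,fy=3,interpolation=cv2.INTER_CUBIC))
E
```

```text
t 50.95 p [ 0.4351 -0.0419  0.1277] rot [3.141e+00 1.000e-03 2.538e+00] w 0.3 q [-0.27  0.3   1.9   0.    0.94 -1.24]
(0.435, -0.0405, 0.052, 145.2) -> [0.03, 0.03, 2.52, 0.0, 0.01, 0.04]
```

Request:
move_arm(
  steps=[
    [0,0.03,0.8,0,0,0,0.3],
    [0,0.03,1.6,0,0,0,0.3],
    [0,0.03,2.2,0,0,0,0.3],
    [0,0.03,2.5,0,0,0,0.3],
    [0,0.03,2.5,0,0,0,0.3],
    [0,0.03,2.5,0,0,0,0],
    [0,0.03,2.5,0,0,0,0],
    [0,0.03,2.5,0,0,0,0],
    [0,0.03,2.5,0,0,0,0],
    [0,0.03,2.5,0,0,0,0],
    [0,0.03,2.5,0,0,0,0],
    [0,0.03,2.5,0,0,0,0],
  ],
  squeeze=35,
)

```text
t: 51.95
position: [0.4355, -0.0418, 0.053]
tool_rot: [-3.141, 0.002, 2.539]
ft_force: [-2.9, -4.5, 6.4]
width: 0.104
finger_force: 35.0
```

```bash
python3 - <<'E'
from h import *
s=st();print(s['ft_force'],s['wrist_torque'],s['finger_force'])
E
```

```text
t 51.95 p [ 0.4355 -0.0418  0.053 ] rot [-3.141e+00  2.000e-03  2.539e+00] w 0.104 q [-0.27  0.43  1.98 -0.    0.73 -1.24]
[-2.88846022 -4.47955378  6.35236868] [-0.83635294  0.49654083  0.07600402] 34.99739706516266
```

Request:
move_arm(
  steps=[
    [0,0,0,0,0,0.8,0],
    [0,0,0,0,0,1.6,0],
    [0,0,0,0,0,2.4,0],
    [0,0,0,0,0,3.2,0],
    [0,0,0,0,0,4,0],
    [0,0,0,0,0,4.8,0],
    [0,0,0,0,0,5.6,0],
    [0,0,0,0,0,6.4,0],
    [0,0,0,0,0,7.2,0],
    [0,0,0,0,0,8,0],
    [0,0,0,0,0,8.8,0],
    [0,0,0,0,0,9.6,0],
    [0,0,0,0,0,10.4,0],
    [0,0,0,0,0,11.2,0],
    [0,0,0,0,0,12,0],
    [0,0,0,0,0,12.8,0],
    [0,0,0,0,0,13.6,0],
    [0,0,0,0,0,14.4,0],
    [0,0,0,0,0,15,0],
    [0,0,0,0,0,15,0],
  ],
)

```text
t: 53.62
position: [0.433, -0.0423, 0.053]
tool_rot: [-3.14, 0.004, 0.965]
ft_force: [-11.3, -10.5, 14.4]
width: 0.103
finger_force: 35.0
```

```bash
python3 - <<'E'
from h import *
s=st();print(s['ft_force'],s['wrist_torque'],s['finger_force'])
E
```

```text
t 53.62 p [ 0.433  -0.0423  0.053 ] rot [-3.14   0.004  0.965] w 0.103 q [-0.27  0.43  1.98 -0.    0.74  0.34]
[-11.34281557 -10.50770799  14.37249192] [-1.90416398  2.07318513 -0.01088354] 35.00348389148712
```

Request:
move_arm(
  steps=[
    [-0.05,0,-0.03,0,0,0.8,0],
    [-0.05,0,-0.03,0,0,1.6,0],
    [-0.05,0,-0.03,0,0,2.4,0],
    [-0.05,0,-0.03,0,0,3.2,0],
    [-0.05,0,-0.03,0,0,4,0],
    [-0.05,0,-0.03,0,0,4.8,0],
    [-0.05,0,-0.03,0,0,5.6,0],
    [-0.05,0,-0.03,0,0,6.4,0],
    [-0.05,0,-0.03,0,0,7.2,0],
    [-0.05,0,-0.03,0,0,8,0],
    [-0.05,0,-0.03,0,0,8.8,0],
    [-0.05,0,-0.03,0,0,9.6,0],
    [-0.05,0,-0.03,0,0,10.4,0],
    [-0.05,0,-0.03,0,0,11.2,0],
    [-0.05,0,-0.03,0,0,12,0],
    [-0.05,0,-0.03,0,0,12.8,0],
    [-0.05,0,-0.03,0,0,13.6,0],
    [-0.05,0,-0.03,0,0,14,0],
    [-0.05,0,-0.03,0,0,14,0],
  ],
)

```text
t: 55.2
position: [0.4322, -0.0402, 0.053]
tool_rot: [-3.141, 0.005, -0.501]
ft_force: [-4.0, 10.1, 4.0]
width: 0.111
finger_force: 35.0
```

```bash
python3 - <<'E'
from h import *
s=st();print(s['ft_force'],s['wrist_torque'],s['finger_force'])
E
```

```text
t 55.2 p [ 0.4322 -0.0402  0.053 ] rot [-3.141  0.005 -0.501] w 0.111 q [-0.27  0.43  1.98  0.    0.74  1.8 ]
[-4.04492208 10.08464453  3.97032886] [ 1.70159658  0.86011503 -0.02600346] 35.00008463859558
```

Request:
move_arm(
  steps=[
    [0,0,0,0,0,0,0.35],
    [0,0,0,0,0,0,0.35],
    [0,0,0,0,0,0,0.35],
    [0,0,-1,0,0,0,0.35],
    [0,0,-2,0,0,0,0.35],
    [0,0,-2.2,0,0,-1,0.35],
    [0,0,-2.2,0,0,-2,0.35],
    [0,0,-2.2,0,0,-3.1,0.35],
    [0,0,-2.2,0,0,-4.2,0.35],
    [0,0,-2.2,0,0,-5.3,0.35],
    [0,0,-2.2,0,0,-6.4,0.35],
    [0,0,-2.2,0,0,-7.5,0.35],
    [0,0,-2.2,0,0,-8.6,0.35],
    [0,0,-2.2,0,0,-9.7,0.35],
    [0,0,-2.2,0,0,-10.8,0.35],
    [0,0,-2.2,0,0,-11.9,0.35],
    [0,0,-2.2,0,0,-13,0.35],
    [0,0,-2.2,0,0,-14.1,0.35],
    [0,0,-2.2,0,0,-15,0.35],
    [0,0,-2.2,0,0,-15,0.35],
  ],
)

```text
t: 56.87
position: [0.4345, -0.0425, 0.119]
tool_rot: [3.141, -0.0, 1.075]
ft_force: [0.8, -0.5, 0.3]
width: 0.352
finger_force: 0.0
```

Request:
move_arm(
  steps=[
    [0,0,0,0,0,-1.1,0.35],
    [0,0,0,0,0,-2.2,0.35],
    [0,0,0,0,0,-3.3,0.35],
    [0,0,0,0,0,-4.4,0.35],
    [0,0,0,0,0,-5.5,0.35],
    [0,0,0,0,0,-6.6,0.35],
    [0,0,0,0,0,-7.7,0.35],
    [0,0,0,0,0,-8.8,0.35],
    [0,0,0,0,0,-9.9,0.35],
    [0,0,0,0,0,-11,0.35],
    [0,0,0,0,0,-12.1,0.35],
    [0,0,0,0,0,-13.2,0.35],
    [0,0,0,0,0,-14.3,0.35],
    [0,0,0,0,0,-15,0.35],
    [0,0,0,0,0,-15,0.35],
    [0,0,0,0,0,-15,0.35],
  ],
)

```text
t: 58.2
position: [0.4343, -0.0424, 0.1189]
tool_rot: [3.141, 0.001, 2.638]
ft_force: [0.5, 0.8, 0.0]
width: 0.356
finger_force: 0.0
```

```bash
python3 - <<'E'
from h import *
p,P,c=cap('side','s11.png')
H,S,V=cv2.split(cv2.cvtColor(p,cv2.COLOR_RGB2HSV))
m=((H<8)|(H>172))&(S>150)&(P[...,2]>.045)&(P[...,2]<.1)&(P[...,1]>-.11)&(P[...,1]<.05);q=P[m];print('red',len(q),np.median(q,0).round(4) if len(q) else '')
rel((.435,-.0405,.053,151))
cv2.imwrite('pics/s11c.png',cv2.resize(p[215:305,140:260,::-1],None,fx=4,fy=4,interpolation=cv2.INTER_CUBIC))
E
```

```text
red 25 [ 0.409  -0.0328  0.064 ]
t 58.25 p [ 0.4343 -0.0423  0.1188] rot [3.141 0.    2.639] w 0.35 q [-0.27  0.31  1.91  0.    0.92 -1.34]
(0.435, -0.0405, 0.053, 151) -> [0.01, 0.06, 2.19, 0.0, 0.0, 0.03]
```

View pics/s11c.png

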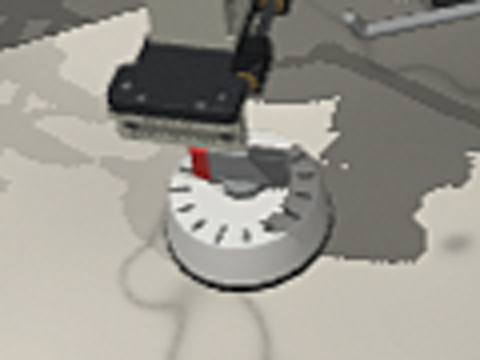

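The key followed the gripper: its red end now points toward -x (crop (200,163)). I regrasp and turn the rest.

Request:
move_arm(
  steps=[
    [0,0.05,0.8,0,0,0,0.35],
    [0,0.05,1.6,0,0,0,0.35],
    [0,0.05,2.1,0,0,0,0.35],
    [0,0.05,2.18,0,0,0,0.35],
    [0,0.05,2.18,0,0,0,0.35],
    [0,0.05,2.18,0,0,0,0],
    [0,0.05,2.18,0,0,0,0],
    [0,0.05,2.18,0,0,0,0],
    [0,0.05,2.18,0,0,0,0],
    [0,0.05,2.18,0,0,0,0],
    [0,0.05,2.18,0,0,0,0],
    [0,0.05,2.18,0,0,0,0],
    [0,0.05,2.18,0,0,0,0],
  ],
  squeeze=35,
)

```text
t: 59.33
position: [0.4352, -0.0415, 0.0541]
tool_rot: [-3.141, 0.001, 2.643]
ft_force: [-2.6, -3.9, 5.7]
width: 0.105
finger_force: 35.0
```

Request:
move_arm(
  steps=[
    [0,0,0,0,0,0.8,0],
    [0,0,0,0,0,1.6,0],
    [0,0,0,0,0,2.4,0],
    [0,0,0,0,0,3.2,0],
    [0,0,0,0,0,4,0],
    [0,0,0,0,0,4.8,0],
    [0,0,0,0,0,5.6,0],
    [0,0,0,0,0,6.4,0],
    [0,0,0,0,0,7.2,0],
    [0,0,0,0,0,7.6,0],
    [0,0,0,0,0,7.6,0],
  ],
)

```text
t: 60.25
position: [0.4343, -0.0421, 0.0541]
tool_rot: [-3.14, 0.002, 1.845]
ft_force: [-6.0, -8.5, 9.0]
width: 0.108
finger_force: 35.0
```

```bash
python3 - <<'E'
from h import *
s=st();print(s['ft_force'],s['wrist_torque'],s['finger_force'])
E
```

```text
t 60.25 p [ 0.4343 -0.0421  0.0541] rot [-3.140e+00  2.000e-03  1.845e+00] w 0.108 q [-0.27  0.42  1.98 -0.    0.74 -0.54]
[-5.9501516  -8.48232035  9.03474905] [-1.67948213  1.0564238  -0.06387004] 35.0026935338974
```

Request:
move_arm(
  steps=[
    [0,0,0,0,0,0.4,0],
    [0,0,0,0,0,0.8,0],
    [0,0,0,0,0,1.2,0],
    [0,0,0,0,0,1.6,0],
    [0,0,0,0,0,1.6,0],
    [0,0,0,0,0,1.6,0],
  ],
)

```text
t: 60.75
position: [0.4341, -0.0421, 0.0541]
tool_rot: [-3.14, 0.002, 1.681]
ft_force: [-7.1, -9.3, 9.7]
width: 0.104
finger_force: 35.1
```

```bash
python3 - <<'E'
from h import *
s=st();print(s['ft_force'],s['wrist_torque'],s['finger_force'])
E
```

```text
t 60.75 p [ 0.4341 -0.0421  0.0541] rot [-3.140e+00  2.000e-03  1.681e+00] w 0.104 q [-0.27  0.42  1.98 -0.    0.74 -0.38]
[-7.09440185 -9.27417747  9.66075832] [-1.75003254  1.24506017  0.23648756] 35.05051910877228
```

The turning torque jumped at yaw 96°, which matches the predicted stop. I give it a small extra push, then release and retreat.

Request:
move_arm(
  steps=[
    [0,0,0,0,0,0.2,0],
    [0,0,0,0,0,0.4,0],
    [0,0,0,0,0,0.4,0],
    [0,0,0,0,0,0.4,0],
  ],
)

```text
t: 61.08
position: [0.4341, -0.0421, 0.0541]
tool_rot: [-3.14, 0.002, 1.64]
ft_force: [-6.8, -8.8, 10.0]
width: 0.112
finger_force: 35.9
```

```bash
python3 - <<'E'
from h import *
s=st();print(s['ft_force'],s['wrist_torque'],s['finger_force'])
E
```

```text
t 61.08 p [ 0.4341 -0.0421  0.0541] rot [-3.14e+00  2.00e-03  1.64e+00] w 0.112 q [-0.27  0.42  1.98 -0.    0.74 -0.34]
[-6.75841087 -8.7821333   9.96436103] [-1.68441207  1.23024208  0.67231143] 35.88562846183777
```

Request:
move_arm(
  steps=[
    [0,0,0,0,0,-0.2,0],
    [0,0,0,0,0,-0.2,0.35],
    [0,0,0,0,0,-0.2,0.35],
    [0,0,0,0,0,-0.2,0.35],
    [0,0,0,0,0,-0.2,0.35],
    [0,0,-0.8,0,0,0,0.35],
    [0,0,-1.8,0,0,0,0.35],
    [0,0,-3,0,0,0,0.35],
    [0,0,-4.2,0,0,0,0.35],
    [0,0,-5.4,0,0,0,0.35],
    [0,0,-6.6,0,0,0,0.35],
    [0.8,-1,-6.8,0,0,0,0.35],
    [1.6,-2,-6.8,0,0,0,0.35],
    [2.4,-2.4,-6.8,0,0,0,0.35],
    [3.4,-2.4,-6.8,0,0,0,0.35],
    [4.4,-2.4,-6.8,0,0,0,0.35],
    [5.4,-2.4,-6.8,0,0,0,0.35],
    [6.4,-2.4,-6.8,0,0,0,0.35],
    [7,-2.4,-6.8,0,0,0,0.35],
    [7,-2.4,-6.8,0,0,0,0.35],
  ],
)

```text
t: 62.75
position: [0.3484, 0.1666, 0.2573]
tool_rot: [-3.142, -0.001, 1.641]
ft_force: [-0.6, 0.4, 0.2]
width: 0.351
finger_force: 0.0
```

```bash
python3 - <<'E'
from h import *
p,P,c=cap('top','t12.png'); st()
H,S,V=cv2.split(cv2.cvtColor(p,cv2.COLOR_RGB2HSV))
m=((H<8)|(H>172))&(S>150)&(P[...,2]>.045)&(P[...,2]<.1)&(P[...,1]>-.11)&(P[...,1]<.05);q=P[m];print('red',len(q),np.median(q,0).round(4) if len(q) else '')
a=cv2.resize(p[150:290,170:430,::-1],None,fx=3,fy=3,interpolation=cv2.INTER_CUBIC)
cv2.imwrite('pics/t12c.png',a)
E
```

```text
t 62.8 p [0.3486 0.1651 0.2571] rot [-3.141 -0.     1.641] w 0.351 q [0.24 0.05 1.81 0.   1.28 0.17]
red 6 [ 0.4317 -0.0124  0.0773]
```

View pics/t12c.png

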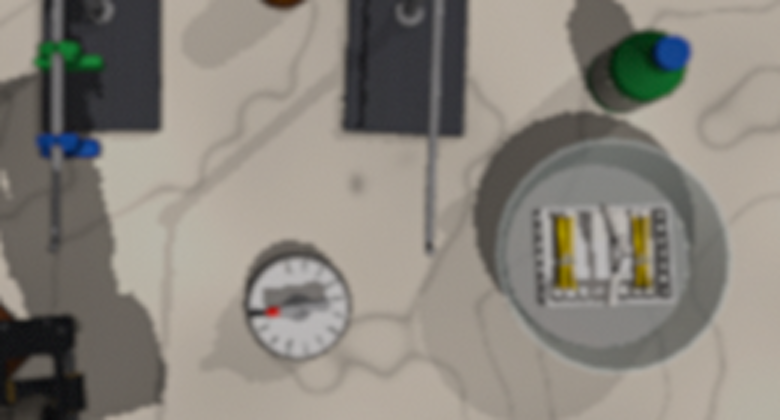

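The red end sits at the black mark (crop (272,311) against (255,312)). Both tools hang on the spare rod and the pegs are in the basket in the bowl. I hand it in.

```bash
python3 -c "
from workcell import ctrl
print(ctrl.hand_in())"
```

```text
the job is handed in; nothing more can be done
None
```

I handed the job in at about 63 s; no verdict came back. In the last picture both tools present (brush and comb) hang on the spare hook, the basket stands in the bowl with all three clothespins inside, and the timer's red end is at the black mark.

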